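Scoop the spent vials into the sharps box and bar it

ROBOT

A 6-joint arm with a two-finger parallel gripper is mounted at the origin on the work surface. World frame = base frame: x ahead of the robot, y to its left, z up, the work surface at z = 0. Lengths are in mm, angles in rad, forces in N, time in s.
With the tool pointing down it reaches from about 275 to 750 mm from the base axis. Payload 10.2 kg.
Tool frame: the origin (TCP) lies between the finger pads; the fingertips stand 25 mm ahead of it and the grasp point (between the pads) lies 6 mm ahead of it; z points along the fingers, y is the line along which they close (so a half turn about z gives the same grasp; the last joint's range is limited). The gripper opens to 85 mm and grips with 20 to 120 N. Pads are 22 mm wide; open, the fingers measure 114 mm over their backs; the gripper's body (76 mm by 85 mm) begins 54 mm behind the grasp point. The pads swing forward as they close: fully open they stand 13 mm farther back than shut.
Start: joints at [0.918, 0.313, 1.498, -0, 1.331, -0.223], TCP at [218.775, 477.251, 256.294] pointing down, gripper open.
Joint ranges: [-2.94, 2.94], [-0.97, 2.17], [0.19, 2.56], [-1.23, 4.37], [0.02, 3.11], [-2.88, 2.88]. Speed limits (rad/s): [2.39, 2.39, 3.01, 3.14, 3.14, 3.14].

INTERFACE

Orientations are given as a unit quaternion [w, x, y, z].
In Python, from rig import ctrl, eyes, finish_job gives the robot as it stands.
- The arm moves only by the tool step_arm, never from a script. Its argument "increments" is a list of rows, each an object of numbers: "dx", "dy", "dz": the shift along the tool's x, y, z in units of 25 mm (1.0 is 25 mm); "wx", "wy", "wz": the turn, a rotation vector about the tool's x, y, z in units of 6 degrees (1.0 is 6 degrees). A call has 1 to 5 rows; each row shifts and turns the commanded pose from where the row before left it, along the tool's axes as they then stand; what a row does not reach is not made up. A row lasts 1/10 s, in which the tool goes at most 50 mm and 8.59 degrees, less where a joint would pass 70% of its speed; a pose out of reach is approached as far as the arm can. A call is refused whole if a number of a shift passes 1 or a number of a turn 1, either way. A call with a gripper value outside its range is refused whole. "fingers" is the finger opening in mm, from 0 to 85.4, set as the call begins (left out, the last holds). The fingers move at their own pace and stop on an object; "squeeze" is the grip in N (left out, the last holds). Time passes only in rows, so rows that do not move let the fingers close. It gives the time, the measured TCP pose, the force, the opening and the grip force at its end, in the units of the state.
- ctrl.sense(): the state, without advancing time (a new reading comes with each control period).
- eyes.capture(name): name is "scene" or "top" or "wrist"; returns a dict with "frame" (384x512x3 uint8, blue, green, red), "fx", "fy", "cx", "cy" (pixels), "R" (3x3) and "t" (3): a world point X has camera coordinates R X + t; the wrist camera has in their place "tool_from_camera" (4x4, takes a point from camera to tool coordinates, whose origin is the TCP and whose axes are the flange's). Camera axes: x right, y down, z forward; pixel columns grow to the right and rows downward; lengths in mm; the calibration is good to about 2 mm. The wrist camera is an equidistant fisheye: a pixel r from the principal point sees the ray r / f radians off the axis. A picture is of the moment at which its call begins: read the wrist's pose just before it. There is no depth.
- finish_job(): hands the job in; it is judged then, once.
Trained networks look in the newest picture that a camera, given by its name, has taken for a name from the list of things; names that differ only in an ending like _2 or _b are one class to them, and where a whole thing is asked for, a point or a joint stands for the part that bears it (a point fixed in the world has none). Each returns a list of dicts, best first, with "p" (0 to 1); they miss things now and then, are a little off and sometimes report something else, mostly with a low value. They report only what shows in the picture. A call takes as long as a camera call.
- eyes.cut_out(camera, label): "mask" (384x512 bool, what is visible of it).
- eyes.landmark_of(camera, label): "point" ([x, y, z] in mm, in the coordinates of the camera as it stood for that picture, good to about 4 mm: a listed point, or the origin of a listed thing).
The state is a dict: "time_s": time; "joints": joint angles; "dq": joint speeds; "tau": joint torques, N m; "eef_pos": TCP position; "ee_rot": TCP orientation; "force": force on the tool from outside, world axes, zero at the start; "wrist_torque": the same for the moment, N m; "grip_width": opening from 0.0 (shut) to 1.0 (fully open); "grip_force": force on a finger pad.
Only numpy, scipy, OpenCV 4.12 (cv2) and the standard library are available. Lean on these libraries where they do the work, as an engineer would, in place of code of your own. Each camera call takes 0.05 s, during which the arm holds its last target. There are 200 camera calls.

TASK

Clear the three spent glass vials out of the metal tray: scoop them up all together with the steel scoop, without touching a vial with the gripper, and tip them into the small open yellow sharps box. Then put the scoop down flat on the table and lay the retaining bar across the top of the box, centred, its two ends down in the notched lugs. Leave the other things on the table where they are.

Things in the scene. Friction and masses are not known exactly. Their poses are not given: they have to be found in the camera images.
- tray: Shallow aluminium tray fixed to the table, outside 170 (its x) by 124 (its y) mm; origin under its centre. Base 4 mm thick (inner floor at z = 4). Rims 4 mm thick: end wall 30 mm high at its +x end, side rims 22 mm high at +y and -y (116 mm apart inside); the -x end is open, so that a scoop can slide in along +x.
- tray_end (a point): Point on the tray's inner floor at the foot of the end wall's inner face, middle of the tray's width; same axes as the tray. The vials lie up to about 110 mm from here towards the open end.
- scoop: Loose steel scoop, 160 g, 100 mm long (its x: back -50, lip +50), 92 mm wide; origin under its centre, z up when flat. Floor 3 mm thick; over x 30 to 50 it slopes gently down to the thin lip. Back wall 34, side walls 26 mm high, 3 mm thick. Black upright handle block over the back wall: x -60 to -20, 16 mm thick in y, z 32 to 97 mm; pinch it across y from above.
- scoop_grip (a point): Point to pinch in the scoop's handle, at (-40, 0, 78) mm in the scoop's frame; axes of the scoop.
- scoop_lip (a point): Middle of the scoop's front edge, at (50, 0, 1) mm in the scoop's frame; axes of the scoop.
- sharps_box: Small yellow box without a lid, fixed to the table, 160 (its x) by 130 (its y) by 95 mm high, walls and floor 4 mm; origin under its centre. On the outside of each short end (+x and -x) is a lug, |x| 80 to 94 mm; its top at z = 95 mm, flush with the rim, is the seat for the bar, between two cheeks 34 mm apart (y -17 to 17) that rise 12 mm above it.
- mouth (a point): Centre of the box's open mouth, at rim height (95 mm above the table); axes of the box.
- bar: Loose aluminium retaining bar, 130 g, 200 (its x) by 24 (its y) by 10 mm thick, with a grey grip block on top in its middle: 34 mm along x, 22 mm along y, z = 10 to 34 mm. Origin at the centre of its underside, z up. Seated, its underside is at the box's rim height and its x lies along the box's x (either way round).
- vial0: Spent amber glass vial with an aluminium cap, lying on its side and free to roll, 14 g: diameter 20 mm, 38 mm long along its x; origin on its axis at mid length.
- vial1: Spent amber glass vial with an aluminium cap, lying on its side and free to roll, 14 g: diameter 20 mm, 38 mm long along its x; origin on its axis at mid length.
- vial2: Spent amber glass vial with an aluminium cap, lying on its side and free to roll, 14 g: diameter 20 mm, 38 mm long along its x; origin on its axis at mid length.
- alcohol: Bystander: white bottle, 48 mm across, 115 mm tall; origin under its centre.
- tape: Bystander: roll of tape lying flat, 68 mm across, 24 mm high; origin under its centre.
- syringe0: Bystander: syringe lying along its x, about 130 mm long, 26 mm wide, 22 mm high; origin under its middle.
- swab_box: Bystander: cardboard box of swabs, 60 by 110 by 50 mm; origin under its centre.
- kidney_cup: Bystander: pulp bowl, 90 mm across, 45 mm high; origin under its centre.
- jar: Bystander: brown glass jar, 56 mm across, 70 mm high; origin under its centre.
- phial: Bystander: small white screw-cap pot, 26 mm across, 42 mm high, standing between the scoop and the bar; origin under its centre.

How it is judged:
By the outcome, as a careful person would: the job done as asked, in the order asked, and still so for the second after the job is handed in, with the robot touching nothing.
It also fails if it takes over 72 s, if anything falls off the work surface, if the arm or the gripper's body presses on something with over 40 N, if the wrist force passes 120 N, or if a joint passes its speed limit or range.

## Working session

There is one attempt and no reset: what is moved stays moved. The work goes in short steps, Python scripts to look and compute and a tool call to move; the robot and the scene stay as the last step left them, time stands still between calls to the robot, and variables do not carry over. Pictures are saved under pics/ and viewed, at most 13 in all, crops included, and the job is handed in when it is done.

Besides the shell and the picture viewer there is one more tool, called as name(argument=value, ...) on one line, values as JSON. step_arm: Moves the arm, as the interface text tells. Its arguments: {"type":"object","properties":{"increments":{"type":"array"},"fingers":{"type":"number"},"squeeze":{"type":"number"}},"required":["increments"]}

```bash
mkdir -p pics; cat > h.py <<'E'
import numpy as np, cv2
from scipy.spatial.transform import Rotation as Rn
from rig import ctrl, eyes, finish_job
def tool():
    s=ctrl.sense(); q=s["ee_rot"]; return s,np.array(s["eef_pos"]),Rn.from_quat([q[1],q[2],q[3],q[0]]).as_matrix()
def world(c,p): return np.array(c["R"]).T@(np.array(p)-np.array(c["t"]))
def ray(c,uv,z):
    R=np.array(c["R"]);o=-R.T@np.array(c["t"]);d=R.T@np.array([(uv[0]-c["cx"])/c["fx"],(uv[1]-c["cy"])/c["fy"],1])
    return o+d*(z-o[2])/d[2]
def proj(c,X):
    p=np.array(c["R"])@np.array(X)+np.array(c["t"]); return np.array([c["fx"]*p[0]/p[2]+c["cx"],c["fy"]*p[1]/p[2]+c["cy"]])
E
python3 - <<'E'
from h import *
s,p,R=tool(); print(s); print(R.round(3))
np.set_printoptions(suppress=True,precision=1)
ims=[]
for n in("scene","top"):
    c=eyes.capture(n); cv2.imwrite(f"pics/{n}0.png",cv2.resize(c["frame"],(800,600)));
    print(n,world(c,[0,0,0]))
    for l in "tray tray_end scoop scoop_grip scoop_lip sharps_box mouth bar vial0 phial alcohol tape syringe0 swab_box kidney_cup jar".split():
        print(l,[(round(d["p"],2),world(c,d["point"])) for d in eyes.landmark_of(n,l)[:4]])
E
```

```text
{'time_s': 0.0, 'joints': array([ 9.17646108e-01,  3.13453930e-01,  1.49842812e+00,  6.91666843e-06,
        1.33101374e+00, -2.23400480e-01]), 'dq': array([-3.29888925e-04, -9.18479519e-04, -1.16955843e-03, -1.80135554e-03,
        1.22100947e-03,  5.15111740e-06]), 'tau': array([ 4.46493232e-04, -4.12246513e+01, -2.59756690e+01, -8.01093421e-06,
        3.83306309e-03,  1.75899231e-05]), 'eef_pos': array([218.60750859, 477.07420166, 255.7364241 ]), 'ee_rot': array([-2.79551150e-04,  2.13225936e-01,  9.77002700e-01, -5.88556026e-04]), 'force': array([-0.34136165,  0.862183  , -0.54296939]), 'wrist_torque': array([-0.01279606,  0.03352361, -0.06419254]), 'grip_force': 0.0, 'grip_width': 0.9988754919359224}
[[-0.909  0.417 -0.001]
 [ 0.417  0.909 -0.001]
 [ 0.    -0.001 -1.   ]]
scene [1012.4 -612.2 1085.4]
tray [(0.76, array([492.6, 235.6,  -1.3]))]
tray_end [(0.67, array([ 500.7, -223.8,   97.8])), (0.64, array([410.3, 225.3,   4.7])), (0.51, array([ 506.2, -428. ,    1.7])), (0.39, array([448.4, -43.2,   2.5]))]
scoop [(0.81, array([449.2, -40.4,   3.1])), (0.56, array([477.6, 241.
[... 1324 characters left out ...]
))]
mouth [(0.75, array([ 501.3, -225.8,   95.5]))]
bar [(0.96, array([663.6, -26.3,  -0.6]))]
vial0 [(0.53, array([478.1, 235.3,  13.6])), (0.46, array([440.9, 217.6,  14.8])), (0.42, array([506.1, 238.4,  14.9])), (0.21, array([446.9, -39.5,   2.2]))]
phial [(0.52, array([556.4,  37.9,   1.7]))]
alcohol [(0.66, array([518.5, 452.1,   3.1])), (0.66, array([642.4, 440.6,  -0.3]))]
tape [(0.58, array([ 618.6, -428.9,   -2. ]))]
syringe0 [(0.45, array([741.1, 148.1,   3.6]))]
swab_box [(0.73, array([768.1, -52.1,  -2.3])), (0.43, array([448. , -36.5,  -2.2])), (0.3, array([485. , -27.2,  74.9]))]
kidney_cup [(0.68, array([ 499.4, -223.4,   -2.4]))]
jar [(0.55, array([ 503.6, -425.8,   -0.9]))]
```

View pics/top0.png

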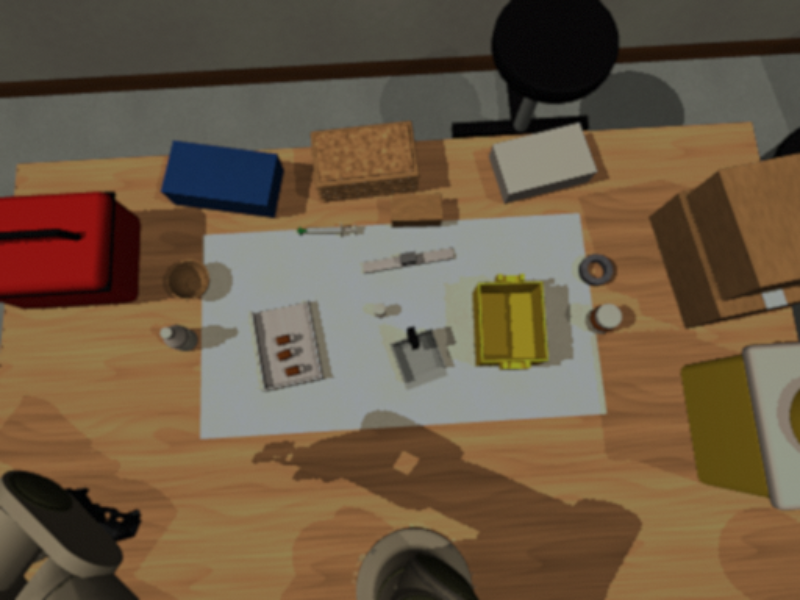

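View pics/scene0.png

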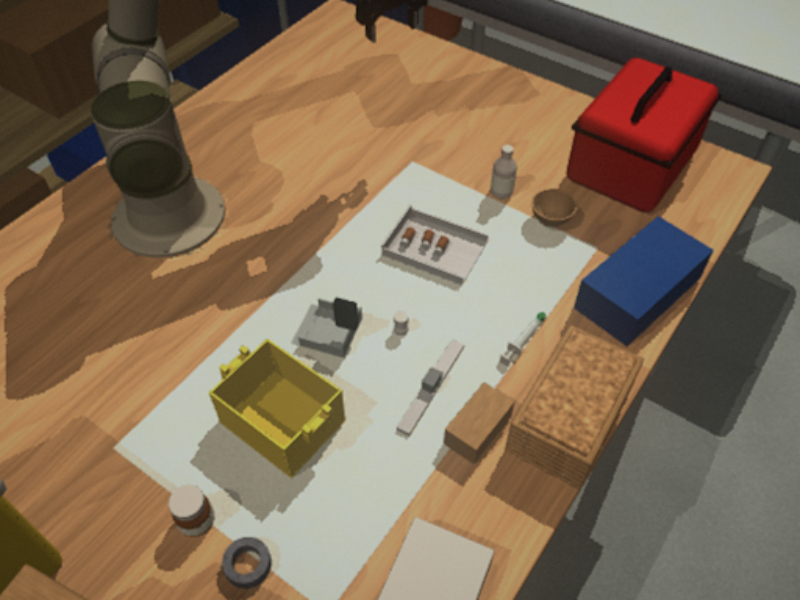

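The top view shows the tray at about (290,345) with three vials lying across it, its closed end towards the robot. The scoop is at (420,355) with its lip towards the robot, the box at (512,322) with its lugs along world x, the bar at (410,260) and the phial at (381,310). Next I'll refine the poses from the masks.

```bash
cat >> h.py <<'E'
from scipy.optimize import minimize
def boxpts(x0,x1,y0,y1,z0,z1): return [(x,y,z) for x in(x0,x1) for y in(y0,y1) for z in(z0,z1)]
SH={"tray":[boxpts(-85,85,-62,62,0,4),boxpts(81,85,-62,62,0,30),boxpts(-85,85,-62,-58,0,22),boxpts(-85,85,58,62,0,22)],
"scoop":[boxpts(-50,50,-46,46,0,2),boxpts(-50,-47,-46,46,0,34),boxpts(-50,30,-46,-43,0,26),boxpts(-50,30,43,46,0,26),boxpts(-60,-20,-8,8,32,97)],
"bar":[boxpts(-100,100,-12,12,0,10),boxpts(-17,17,-11,11,10,34)],
"sharps_box":[boxpts(-80,80,-65,65,0,95),boxpts(-94,94,-17,17,75,95),boxpts(-94,-80,-24,-17,75,107),boxpts(80,94,-24,-17,75,107),boxpts(-94,-80,17,24,75,107),boxpts(80,94,17,24,75,107)]}
def fit(cams,masks,label,x0,zb=0):
    def rend(v,c):
        cy,sy=np.cos(v[2]),np.sin(v[2]); im=np.zeros((768,1024),np.uint8)
        for b in SH[label]:
            P=[proj(c,(v[0]+cy*x-sy*y,v[1]+sy*x+cy*y,z+zb)) for x,y,z in b]
            h=cv2.convexHull((np.array(P)*2*16+8).astype(np.int32)); cv2.fillConvexPoly(im,h,255,shift=4)
        return cv2.resize(im,(512,384),interpolation=cv2.INTER_AREA)/255.
    def cost(v):
        e=0
        for c,m in zip(cams,masks):
            r=rend(v,c); e+=np.abs(r-m).sum()/m.sum()
        return e
    s=np.array([[0,0,0],[6,0,0],[0,6,0],[0,0,.08]])
    r=minimize(cost,x0,method="Nelder-Mead",options=dict(initial_simplex=np.array(x0)+s,xatol=.05,fatol=1e-4))
    return r.x,r.fun
E
cat > fits.py <<'E'
from h import *
np.set_printoptions(suppress=True,precision=2)
cs=[eyes.capture(n) for n in("scene","top")]
def masks(l): return [eyes.cut_out(n,l) for n in("scene","top")]
if __name__=="__main__":
    init={"tray":(493,236,np.pi+.13),"scoop":(447,-39,np.pi+.25),"bar":(665,-28,1.5),"sharps_box":(501,-222,0.05)}
    for l,x0 in init.items():
        ms=masks(l); k=[i for i in range(2) if ms[i]]
        print(l,[m[0]["p"] if m else None for m in ms])
        for kk in (k,)+tuple([i] for i in k):
            v,f=fit([cs[i] for i in kk],[ms[i][0]["mask"] for i in kk],l,x0); print("  ",kk,v,np.degrees(v[2]),f)
E
python3 fits.py
```

```text
tray [0.81, 0.83]
   [0, 1] [494.22 237.48   3.29] 188.29232110265275 0.3543002703284309
   [0] [492.57 239.74   3.29] 188.4675772320676 0.2232977869510377
   [1] [494.41 237.32   3.3 ] 188.87119665767995 0.12704593070104753
scoop [0.66, 0.84]
   [0, 1] [445.86 -38.51   3.42] 195.92715311890555 0.13451872271737736
   [0] [445.37 -37.84   3.42] 195.79747693569246 0.05007099391480731
   [1] [446.91 -39.54   3.44] 197.10385583498234 0.07167635089551913
bar [0.65, 0.87]
   [0, 1] [665.26 -29.6    1.69] 96.91151896805205 0.2802416382324975
   [0] [664.38 -29.14   1.68] 96.28086792407808 0.14721531805210347
   [1] [665.73 -27.65   1.68] 96.3472862184738 0.09924915261509418
sharps_box [0.91, 0.73]
   [0, 1] [ 503.06 -224.45   -0.05] -2.916819350027238 0.054478414723395735
   [0] [ 502.05 -224.26   -0.06] -3.3363351997832726 0.019861061115731375
   [1] [ 503.4  -224.5    -0.04] -2.4612460729294816 0.02868051014963287
```

```bash
cat >> h.py <<'E'
def Rdown(az,tilt=0):
    "tool y at azimuth az(deg), tool z down; tilt(deg) about tool y"
    a=np.radians(az); y=np.array([np.cos(a),np.sin(a),0]); z=np.array([0,0,-1.]); x=np.cross(y,z)
    return np.column_stack([x,y,z])@Rn.from_rotvec([0,np.radians(tilt),0]).as_matrix()
def plan(p,R,P,RT,n,start=None):
    """straight line, uniform turn, n rows; prints rows [dx dy dz wx wy wz]"""
    rv=Rn.from_matrix(R.T@RT).as_rotvec(); out=[]
    p=np.array(p,float);P=np.array(P,float);step=Rn.from_rotvec(rv/n).as_matrix();q=p.copy();Q=R.copy()
    for i in range(n):
        d=Q.T@((p+(P-p)*(i+1)/n)-q)/25; w=np.degrees(rv)/n/6
        r=np.round(np.r_[d,w],2); out.append(r); q=q+Q@(r[:3]*25); Q=Q@Rn.from_rotvec(np.radians(r[3:]*6)).as_matrix()
    last=None
    for i,r in enumerate(out): print(i,r.tolist())
    print("err",(q-P).round(2), np.degrees(Rn.from_matrix(Q.T@RT).as_rotvec()).round(2)); return q,Q
E
python3 - <<'E'
from h import *
s,p,R=tool()
p1=np.array([415,105,250])
print("A");q,Q=plan(p,R,[400,130,245],Rdown(106),16)
print("B");plan(q,Q,[484.6,-27.7,190],Rdown(106),7)
E
```

```text
A
0 [-0.77, -0.6, 0.03, 0.0, 0.0, -0.42]
1 [-0.75, -0.63, 0.03, 0.0, 0.0, -0.42]
2 [-0.72, -0.67, 0.02, 0.0, 0.0, -0.42]
3 [-0.69, -0.7, 0.03, 0.0, 0.0, -0.42]
4 [-0.65, -0.72, 0.03, 0.0, 0.0, -0.42]
5 [-0.63, -0.76, 0.03, 0.0, 0.0, -0.42]
6 [-0.59, -0.78, 0.03, 0.0, 0.0, -0.42]
7 [-0.55, -0.81, 0.03, 0.0, 0.0, -0.42]
8 [-0.52, -0.83, 0.02, 0.0, 0.0, -0.42]
9 [-0.48, -0.85, 0.03, 0.0, 0.0, -0.42]
10 [-0.45, -0.87, 0.03, 0.0, 0.0, -0.42]
11 [-0.4, -0.89, 0.03, 0.0, 0.0, -0.42]
12 [-0.37, -0.91, 0.03, 0.0, 0.0, -0.42]
13 [-0.33, -0.92, 0.03, 0.0, 0.0, -0.42]
14 [-0.28, -0.94, 0.02, 0.0, 0.0, -0.42]
15 [-0.24, -0.95, 0.03, 0.0, 0.0, -0.42]
err [-0.07 -0.03  0.06] [-0.    0.   -0.31]
B
0 [-0.22, -1.0, 0.31, -0.0, 0.0, -0.01]
1 [-0.22, -1.0, 0.32, -0.0, 0.0, -0.01]
2 [-0.22, -1.0, 0.31, -0.0, 0.0, -0.01]
3 [-0.22, -0.99, 0.32, -0.0, 0.0, -0.01]
4 [-0.22, -1.0, 0.31, -0.0, 0.0, -0.01]
5 [-0.22, -1.0, 0.32, -0.0, 0.0, -0.01]
6 [-0.21, -1.0, 0.31, -0.0, 0.0, -0.01]
err [-0.08  0.05  0.06] [-0.    0.    0.11]
```

step_arm(increments=[{"dx": -0.77, "dy": -0.6, "dz": 0.03, "wz": -0.42}, {"dx": -0.75, "dy": -0.63, "dz": 0.03, "wz": -0.42}, {"dx": -0.72, "dy": -0.67, "dz": 0.02, "wz": -0.42}, {"dx": -0.69, "dy": -0.7, "dz": 0.03, "wz": -0.42}, {"dx": -0.65, "dy": -0.72, "dz": 0.03, "wz": -0.42}])

```text
invalid input at $.increments[0]: expected keys dx, dy, dz, wx, wy, wz
```

step_arm(increments=[{"dx": -0.63, "dy": -0.76, "dz": 0.03, "wz": -0.42}, {"dx": -0.59, "dy": -0.78, "dz": 0.03, "wz": -0.42}, {"dx": -0.55, "dy": -0.81, "dz": 0.03, "wz": -0.42}, {"dx": -0.52, "dy": -0.83, "dz": 0.02, "wz": -0.42}, {"dx": -0.48, "dy": -0.85, "dz": 0.03, "wz": -0.42}])

```text
invalid input at $.increments[0]: expected keys dx, dy, dz, wx, wy, wz
```

step_arm(increments=[{"dx": -0.45, "dy": -0.87, "dz": 0.03, "wz": -0.42}, {"dx": -0.4, "dy": -0.89, "dz": 0.03, "wz": -0.42}, {"dx": -0.37, "dy": -0.91, "dz": 0.03, "wz": -0.42}, {"dx": -0.33, "dy": -0.92, "dz": 0.03, "wz": -0.42}, {"dx": -0.28, "dy": -0.94, "dz": 0.02, "wz": -0.42}])

```text
invalid input at $.increments[0]: expected keys dx, dy, dz, wx, wy, wz
```

step_arm(increments=[{"dx": -0.24, "dy": -0.95, "dz": 0.03, "wz": -0.47}, {"dx": -0.22, "dy": -1.0, "dz": 0.31}, {"dx": -0.22, "dy": -1.0, "dz": 0.31}, {"dx": -0.22, "dy": -1.0, "dz": 0.31}, {"dx": -0.22, "dy": -1.0, "dz": 0.31}])

```text
invalid input at $.increments[0]: expected keys dx, dy, dz, wx, wy, wz
```

step_arm(increments=[{"dx": -0.22, "dy": -1.0, "dz": 0.31}, {"dx": -0.22, "dy": -1.0, "dz": 0.31}, {"dx": -0.22, "dy": -1.0, "dz": 0.31}, {"dx": 0}, {"dx": 0}])

```text
invalid input at $.increments[0]: expected keys dx, dy, dz, wx, wy, wz
```

All six keys are required in every row.

step_arm(increments=[{"dx": -0.77, "dy": -0.6, "dz": 0.03, "wx": 0, "wy": 0, "wz": -0.42}, {"dx": -0.75, "dy": -0.63, "dz": 0.03, "wx": 0, "wy": 0, "wz": -0.42}, {"dx": -0.72, "dy": -0.67, "dz": 0.02, "wx": 0, "wy": 0, "wz": -0.42}, {"dx": -0.69, "dy": -0.7, "dz": 0.03, "wx": 0, "wy": 0, "wz": -0.42}, {"dx": -0.65, "dy": -0.72, "dz": 0.03, "wx": 0, "wy": 0, "wz": -0.42}])

```text
time_s: 2.7
eef_pos: [275.7, 367.9, 252.8]
ee_rot: [0.0, 0.104, 0.995, 0.0]
force: [-0.0, 1.0, 0.1]
grip_width: 1.001
grip_force: 0.0
```

step_arm(increments=[{"dx": -0.63, "dy": -0.76, "dz": 0.03, "wx": 0, "wy": 0, "wz": -0.42}, {"dx": -0.59, "dy": -0.78, "dz": 0.03, "wx": 0, "wy": 0, "wz": -0.42}, {"dx": -0.55, "dy": -0.81, "dz": 0.03, "wx": 0, "wy": 0, "wz": -0.42}, {"dx": -0.52, "dy": -0.83, "dz": 0.02, "wx": 0, "wy": 0, "wz": -0.42}, {"dx": -0.48, "dy": -0.85, "dz": 0.03, "wx": 0, "wy": 0, "wz": -0.42}])

```text
time_s: 3.2
eef_pos: [332.3, 259.3, 249.4]
ee_rot: [0.0, -0.006, 1.0, 0.0]
force: [0.5, 0.5, -0.1]
grip_width: 1.002
grip_force: 0.0
```

step_arm(increments=[{"dx": -0.45, "dy": -0.87, "dz": 0.03, "wx": 0, "wy": 0, "wz": -0.42}, {"dx": -0.4, "dy": -0.89, "dz": 0.03, "wx": 0, "wy": 0, "wz": -0.42}, {"dx": -0.37, "dy": -0.91, "dz": 0.03, "wx": 0, "wy": 0, "wz": -0.42}, {"dx": -0.33, "dy": -0.92, "dz": 0.03, "wx": 0, "wy": 0, "wz": -0.42}, {"dx": -0.28, "dy": -0.94, "dz": 0.02, "wx": 0, "wy": 0, "wz": -0.42}])

```text
time_s: 3.7
eef_pos: [389.0, 150.8, 245.9]
ee_rot: [0.0, -0.116, 0.993, 0.0]
force: [-0.2, 0.0, -0.3]
grip_width: 1.001
grip_force: 0.0
```

step_arm(increments=[{"dx": -0.24, "dy": -0.95, "dz": 0.03, "wx": 0, "wy": 0, "wz": -0.47}, {"dx": -0.22, "dy": -1.0, "dz": 0.31, "wx": 0, "wy": 0, "wz": 0}, {"dx": -0.22, "dy": -1.0, "dz": 0.31, "wx": 0, "wy": 0, "wz": 0}, {"dx": -0.22, "dy": -1.0, "dz": 0.31, "wx": 0, "wy": 0, "wz": 0}, {"dx": -0.22, "dy": -1.0, "dz": 0.31, "wx": 0, "wy": 0, "wz": 0}])

```text
time_s: 4.2
eef_pos: [449.1, 38.9, 213.8]
ee_rot: [0.0, -0.139, 0.99, -0.0]
force: [-0.5, 0.7, -0.6]
grip_width: 1.007
grip_force: 0.0
```

step_arm(increments=[{"dx": -0.22, "dy": -1.0, "dz": 0.31, "wx": 0, "wy": 0, "wz": 0}, {"dx": -0.22, "dy": -1.0, "dz": 0.31, "wx": 0, "wy": 0, "wz": 0}, {"dx": -0.22, "dy": -1.0, "dz": 0.31, "wx": 0, "wy": 0, "wz": 0}, {"dx": 0, "dy": 0, "dz": 0, "wx": 0, "wy": 0, "wz": 0}])

```text
time_s: 4.6
eef_pos: [485.7, -29.7, 189.8]
ee_rot: [-0.001, -0.138, 0.99, 0.0]
force: [-1.1, -0.9, -0.5]
grip_width: 1.0
grip_force: 0.0
```

```bash
cat >> h.py <<'E'
def wrist():
    s,p,R=tool(); c=eyes.capture("wrist"); T=np.array(c["tool_from_camera"])
    def W(pt): return p+R@(T[:3,:3]@np.array(pt)+T[:3,3])
    return c,W,p,R
E
python3 - <<'E'
from h import *
np.set_printoptions(suppress=True,precision=1)
c,W,p,R=wrist(); print(ctrl.sense()["joints"].round(2),p)
cv2.imwrite("pics/w1.png",c["frame"])
for l in "scoop scoop_grip scoop_lip bar phial".split():
    print(l,[(round(d["p"],2),W(d["point"])) for d in eyes.landmark_of("wrist",l)[:3]])
g=[446.2,-38.7,0]
print("B");plan(p,R,[484.8,-27.7,82],Rdown(106),6)
E
```

```text
[-0.3  0.3  1.7  0.   1.1 -2.1] [485.7 -29.7 189.8]
scoop [(0.83, array([444.3, -39.3,  -3.4]))]
scoop_grip [(0.96, array([480.8, -29.4,  78.7]))]
scoop_lip [(0.68, array([392.5, -49.1,  -0.2]))]
bar [(0.84, array([665.7, -31.6,   1.6]))]
phial [(0.87, array([551.2,  33.4,  -1.5]))]
B
0 [0.0, 0.01, 0.72, 0.0, -0.0, -0.0]
1 [0.0, 0.02, 0.72, 0.0, -0.0, -0.0]
2 [0.0, 0.01, 0.72, 0.0, -0.0, -0.0]
3 [0.01, 0.02, 0.71, 0.0, -0.0, -0.0]
4 [-0.0, 0.01, 0.72, 0.0, -0.0, -0.0]
5 [-0.0, 0.01, 0.72, 0.0, -0.0, -0.0]
err [ 0.  -0.1  0.1] [ 0.  -0.1 -0.1]
```

View pics/w1.png

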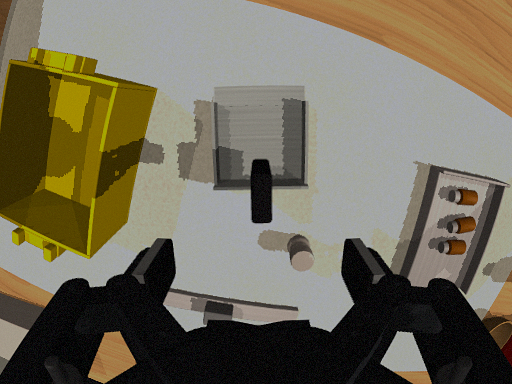

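The wrist view shows the scoop upright and centred under the gripper, with the handle at (261,190). The phial at (300,252) is clear of the fingers, so I descend and grip.

step_arm(increments=[{"dx": 0, "dy": 0.02, "dz": 0.72, "wx": 0, "wy": 0, "wz": 0}, {"dx": 0, "dy": 0.02, "dz": 0.72, "wx": 0, "wy": 0, "wz": 0}, {"dx": 0, "dy": 0.01, "dz": 0.72, "wx": 0, "wy": 0, "wz": 0}, {"dx": 0.01, "dy": 0.01, "dz": 0.72, "wx": 0, "wy": 0, "wz": 0}, {"dx": 0, "dy": 0.01, "dz": 0.72, "wx": 0, "wy": 0, "wz": 0}])

```text
time_s: 5.4
eef_pos: [484.4, -25.5, 100.5]
ee_rot: [0.0, -0.14, 0.99, -0.0]
force: [-0.9, 0.5, 0.4]
grip_width: 1.0
grip_force: 0.0
```

step_arm(increments=[{"dx": 0, "dy": 0.01, "dz": 0.71, "wx": 0, "wy": 0, "wz": 0}, {"dx": 0, "dy": 0, "dz": 0, "wx": 0, "wy": 0, "wz": 0}])

```text
time_s: 5.6
eef_pos: [483.3, -25.0, 81.7]
ee_rot: [-0.002, -0.139, 0.99, 0.001]
force: [-0.0, 0.1, 1.0]
grip_width: 1.001
grip_force: 0.0
```

step_arm(increments=[{"dx": 0, "dy": 0, "dz": 0, "wx": 0, "wy": 0, "wz": 0}, {"dx": 0, "dy": 0, "dz": 0, "wx": 0, "wy": 0, "wz": 0}, {"dx": 0, "dy": 0, "dz": 0, "wx": 0, "wy": 0, "wz": 0}, {"dx": 0, "dy": 0, "dz": 0, "wx": 0, "wy": 0, "wz": 0}, {"dx": 0, "dy": 0, "dz": 0, "wx": 0, "wy": 0, "wz": 0}], fingers=5, squeeze=80)

```text
time_s: 6.1
eef_pos: [484.6, -25.9, 83.4]
ee_rot: [0.0, -0.139, 0.99, -0.0]
force: [-0.1, -0.1, -2.3]
grip_width: 0.177
grip_force: 78.9
```

step_arm(increments=[{"dx": 0, "dy": 0, "dz": 0, "wx": 0, "wy": 0, "wz": 0}, {"dx": 0, "dy": 0, "dz": 0, "wx": 0, "wy": 0, "wz": 0}, {"dx": 0, "dy": 0, "dz": 0, "wx": 0, "wy": 0, "wz": 0}])

```text
time_s: 6.4
eef_pos: [484.5, -25.9, 83.2]
ee_rot: [0.0, -0.139, 0.99, -0.0]
force: [0.4, -0.7, 1.8]
grip_width: 0.177
grip_force: 79.3
```

```bash
python3 - <<'E'
from h import *
s,p,R=tool(); p=np.array([484.5,-26,82.5]); 
t=np.radians(188.2);u=np.array([np.cos(t),np.sin(t),0]);n=np.array([-u[1],u[0],0])
C=np.array([493.8,237.,0])
q=p+[0,0,75]
q,Q=plan(q,R,C-145*u+0*n+[0,0,157.5],Rdown(98.2),14)
E
```

```text
0 [-0.64, 0.66, 0.0, -0.0, 0.0, 0.09]
1 [-0.64, 0.66, 0.0, -0.0, 0.0, 0.09]
2 [-0.63, 0.67, 0.0, -0.0, 0.0, 0.09]
3 [-0.62, 0.68, 0.0, -0.0, 0.0, 0.09]
4 [-0.62, 0.68, 0.0, -0.0, 0.0, 0.09]
5 [-0.61, 0.69, 0.0, -0.0, 0.0, 0.09]
6 [-0.61, 0.7, 0.0, -0.0, 0.0, 0.09]
7 [-0.6, 0.7, 0.0, -0.0, 0.0, 0.09]
8 [-0.59, 0.7, 0.0, -0.0, 0.0, 0.09]
9 [-0.58, 0.71, 0.0, -0.0, 0.0, 0.09]
10 [-0.58, 0.72, 0.0, -0.0, 0.0, 0.09]
11 [-0.57, 0.72, 0.0, -0.0, 0.0, 0.09]
12 [-0.57, 0.73, 0.0, -0.0, 0.0, 0.09]
13 [-0.55, 0.73, 0.0, -0.0, 0.0, 0.09]
err [-0.1  -0.04  0.03] [-0.01  0.02  0.23]
```

step_arm(increments=[{"dx": 0, "dy": 0, "dz": -0.4, "wx": 0, "wy": 0, "wz": 0}, {"dx": 0, "dy": 0, "dz": -0.8, "wx": 0, "wy": 0, "wz": 0}, {"dx": 0, "dy": 0, "dz": -1, "wx": 0, "wy": 0, "wz": 0}, {"dx": 0, "dy": 0, "dz": -0.8, "wx": 0, "wy": 0, "wz": 0}, {"dx": 0, "dy": 0, "dz": 0, "wx": 0, "wy": 0, "wz": 0}])

```text
time_s: 6.9
eef_pos: [485.3, -26.0, 160.6]
ee_rot: [0.002, -0.139, 0.99, -0.001]
force: [-0.2, 0.2, -2.1]
grip_width: 0.181
grip_force: 78.9
```

step_arm(increments=[{"dx": -0.64, "dy": 0.66, "dz": 0, "wx": 0, "wy": 0, "wz": 0.1}, {"dx": -0.64, "dy": 0.66, "dz": 0, "wx": 0, "wy": 0, "wz": 0.1}, {"dx": -0.63, "dy": 0.67, "dz": 0, "wx": 0, "wy": 0, "wz": 0.09}, {"dx": -0.62, "dy": 0.68, "dz": 0, "wx": 0, "wy": 0, "wz": 0.1}, {"dx": -0.62, "dy": 0.68, "dz": 0, "wx": 0, "wy": 0, "wz": 0.09}])

```text
time_s: 7.4
eef_pos: [538.9, 76.3, 156.8]
ee_rot: [-0.001, -0.114, 0.993, 0.0]
force: [-0.1, -0.6, -2.2]
grip_width: 0.18
grip_force: 78.9
```

step_arm(increments=[{"dx": -0.61, "dy": 0.69, "dz": 0, "wx": 0, "wy": 0, "wz": 0.09}, {"dx": -0.61, "dy": 0.7, "dz": 0, "wx": 0, "wy": 0, "wz": 0.09}, {"dx": -0.6, "dy": 0.7, "dz": 0, "wx": 0, "wy": 0, "wz": 0.09}, {"dx": -0.59, "dy": 0.7, "dz": 0, "wx": 0, "wy": 0, "wz": 0.09}, {"dx": -0.58, "dy": 0.71, "dz": 0, "wx": 0, "wy": 0, "wz": 0.09}])

```text
time_s: 7.9
eef_pos: [593.8, 177.3, 156.6]
ee_rot: [-0.001, -0.091, 0.996, -0.0]
force: [-0.0, 0.5, -2.3]
grip_width: 0.176
grip_force: 79.0
```

step_arm(increments=[{"dx": -0.58, "dy": 0.72, "dz": 0, "wx": 0, "wy": 0, "wz": 0.09}, {"dx": -0.57, "dy": 0.72, "dz": 0, "wx": 0, "wy": 0, "wz": 0.09}, {"dx": -0.57, "dy": 0.73, "dz": 0, "wx": 0, "wy": 0, "wz": 0.09}, {"dx": -0.55, "dy": 0.73, "dz": 0, "wx": 0, "wy": 0, "wz": 0.09}, {"dx": 0, "dy": 0, "dz": 0, "wx": 0, "wy": 0, "wz": 0}])

```text
time_s: 8.4
eef_pos: [637.7, 259.5, 155.9]
ee_rot: [-0.001, -0.073, 0.997, 0.0]
force: [-0.4, -0.8, -1.3]
grip_width: 0.177
grip_force: 78.8
```

```bash
python3 - <<'E'
from h import *
np.set_printoptions(suppress=True,precision=1)
c,W,p,R=wrist(); print(ctrl.sense()["joints"].round(2),p,np.degrees(np.arctan2(R[1,1],R[0,1])),R[2])
cv2.imwrite("pics/w2.png",c["frame"])
for l in "tray tray_end scoop scoop_lip vial0".split():
    print(l,[(round(d["p"],2),W(d["point"])) for d in eyes.landmark_of("wrist",l)[:4]])
t=np.radians(188.2);u=np.array([np.cos(t),np.sin(t),0]);n=np.array([-u[1],u[0],0])
c=eyes.capture("top")
for l in "tray tray_end scoop scoop_lip vial0".split():
    print(l,[(round(d["p"],2),world(c,d["point"])) for d in eyes.landmark_of("top",l)[:4]])
    for d in eyes.landmark_of("top",l)[:4]:
        w=world(c,d["point"])-[493.8,237,0]; print("   tray frame",w@u,w@n)
E
```

```text
[ 0.2  0.8  1.1 -0.   1.3 -1.5] [637.7 259.5 155.9] 98.36008136703722 [ 0.  0. -1.]
tray [(0.72, array([490.2, 236.3,   3.7]))]
tray_end []
scoop [(0.75, array([594.4, 254. ,  69.8])), (0.39, array([480.9, 234.4,  18.2]))]
scoop_lip [(0.93, array([542.2, 247.5,  75.3]))]
vial0 [(0.62, array([478.7, 239.8,  18.4])), (0.61, array([507.3, 239.4,  16.4]))]
tray [(0.75, array([495.7, 236.1,  -3.3])), (0.44, array([ 503.9, -427.1,    0.3]))]
   tray frame -1.741601887103913 1.210204339963208
   tray frame 84.7149347829503 658.7881795918443
tray_end [(0.81, array([415.9, 223. ,   2.5]))]
   tray frame 79.0578811892008 2.7907234235065204
scoop [(0.9, array([596.6, 250.9,  75.6]))]
   tray frame -103.7631927562313 0.9267121839323433
scoop_lip [(0.6, array([548.9, 242. ,  75.3]))]
   tray frame -55.24298120935856 2.8948197508365414
vial0 [(0.49, array([439.8, 222.1,  15.4])), (0.49, array([505.7, 238.7,  13.1])), (0.47, array([665.3, -25.4,  -1.4])), (0.46, array([476.7, 236.4,  12.6]))]
   tray frame 55.5399466935883 7.059895321116068
   tray frame -12.048521734171647 0.01887740916598557
   tray frame -132.33967007279486 284.2178993820625
   tray frame 17.030459611420785 -1.8777097693203708
```

View pics/w2.png

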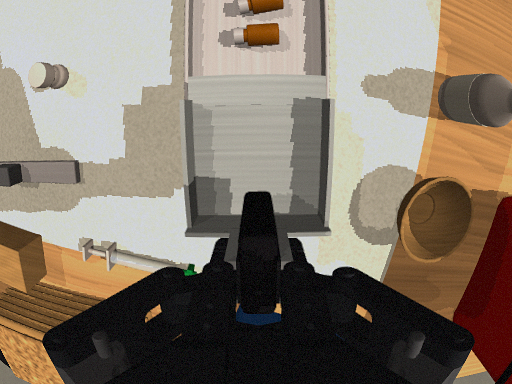

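The scoop is centred on the tray's open end: rims at columns 188 and 326, scoop at 187–330. I lower it now.

step_arm(increments=[{"dx": 0, "dy": 0, "dz": 0.7, "wx": 0, "wy": 0, "wz": 0}, {"dx": 0, "dy": 0, "dz": 0.8, "wx": 0, "wy": 0, "wz": 0}, {"dx": 0, "dy": 0, "dz": 0.7, "wx": 0, "wy": 0, "wz": 0}, {"dx": 0, "dy": 0, "dz": 0.4, "wx": 0, "wy": 0, "wz": 0}, {"dx": 0, "dy": 0, "dz": 0, "wx": 0, "wy": 0, "wz": 0}])

```text
time_s: 9.75
eef_pos: [637.3, 257.3, 91.6]
ee_rot: [-0.001, -0.072, 0.997, -0.0]
force: [-0.4, 0.3, -1.4]
grip_width: 0.177
grip_force: 78.7
```

step_arm(increments=[{"dx": 0, "dy": 0, "dz": 0.08, "wx": 0, "wy": 0, "wz": 0}, {"dx": 0, "dy": 0, "dz": 0.08, "wx": 0, "wy": 0, "wz": 0}, {"dx": 0, "dy": 0, "dz": 0, "wx": 0, "wy": 0, "wz": 0}])

```text
time_s: 10.05
eef_pos: [637.9, 257.5, 89.5]
ee_rot: [0.0, -0.072, 0.997, 0.0]
force: [-0.4, 0.9, -2.3]
grip_width: 0.177
grip_force: 78.7
```

step_arm(increments=[{"dx": 0, "dy": 0, "dz": 0.05, "wx": 0, "wy": 0, "wz": 0}, {"dx": 0, "dy": 0, "dz": 0, "wx": 0, "wy": 0, "wz": 0}])

```text
time_s: 10.25
eef_pos: [637.8, 257.5, 87.9]
ee_rot: [0.0, -0.072, 0.997, 0.0]
force: [-0.3, -0.4, -1.6]
grip_width: 0.175
grip_force: 78.7
```

step_arm(increments=[{"dx": 0, "dy": 0, "dz": 0.04, "wx": 0, "wy": 0, "wz": 0}, {"dx": 0, "dy": 0, "dz": 0, "wx": 0, "wy": 0, "wz": 0}])

```text
time_s: 10.45
eef_pos: [638.0, 257.4, 87.2]
ee_rot: [0.0, -0.072, 0.997, 0.0]
force: [-0.5, -1.1, -0.5]
grip_width: 0.176
grip_force: 79.2
```

step_arm(increments=[{"dx": 0, "dy": 0, "dz": 0.03, "wx": 0, "wy": 0, "wz": 0}, {"dx": 0, "dy": 0, "dz": 0, "wx": 0, "wy": 0, "wz": 0}, {"dx": 0, "dy": 0, "dz": 0, "wx": 0, "wy": 0, "wz": 0}])

```text
time_s: 10.75
eef_pos: [638.3, 257.4, 86.9]
ee_rot: [0.001, -0.072, 0.997, 0.0]
force: [1.1, -0.6, 5.2]
grip_width: 0.174
grip_force: 80.0
```

step_arm(increments=[{"dx": 0.3, "dy": 0, "dz": 0, "wx": 0, "wy": 0, "wz": 0}, {"dx": 0.4, "dy": 0, "dz": 0, "wx": 0, "wy": 0, "wz": 0}, {"dx": 0.4, "dy": 0, "dz": 0, "wx": 0, "wy": 0, "wz": 0}, {"dx": 0.4, "dy": 0, "dz": 0, "wx": 0, "wy": 0, "wz": 0}, {"dx": 0.4, "dy": 0, "dz": 0, "wx": 0, "wy": 0, "wz": 0}])

```text
time_s: 11.25
eef_pos: [591.8, 250.7, 87.3]
ee_rot: [0.002, -0.072, 0.997, 0.0]
force: [5.4, 0.6, 4.7]
grip_width: 0.178
grip_force: 79.7
```

step_arm(increments=[{"dx": 0.3, "dy": 0, "dz": 0, "wx": 0, "wy": 0, "wz": 0}, {"dx": 0.3, "dy": 0, "dz": 0, "wx": 0, "wy": 0, "wz": 0}, {"dx": 0.3, "dy": 0, "dz": 0, "wx": 0, "wy": 0, "wz": 0}, {"dx": 0.3, "dy": 0, "dz": 0, "wx": 0, "wy": 0, "wz": 0}, {"dx": 0.3, "dy": 0, "dz": 0, "wx": 0, "wy": 0, "wz": 0}])

```text
time_s: 11.75
eef_pos: [554.9, 245.4, 87.3]
ee_rot: [0.002, -0.072, 0.997, 0.0]
force: [5.8, -0.0, 5.3]
grip_width: 0.178
grip_force: 79.9
```

```bash
python3 - <<'E'
from h import *
np.set_printoptions(suppress=True,precision=1)
c,W,p,R=wrist(); print(p,np.degrees(np.arctan2(R[1,1],R[0,1])),R[2])
cv2.imwrite("pics/w3.png",c["frame"])
E
```

```text
[554.9 245.4  87.3] 98.22132208131185 [-0.  0. -1.]
```

View pics/w3.png

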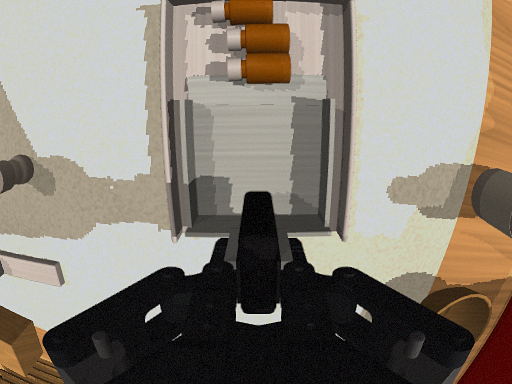

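The vials sit in a neat row between columns 210 and 290, the rearmost already on the lip, all inside the scoop's walls. I carry on forward.

step_arm(increments=[{"dx": 0.2, "dy": 0, "dz": 0, "wx": 0, "wy": 0, "wz": 0}, {"dx": 0.2, "dy": 0, "dz": 0, "wx": 0, "wy": 0, "wz": 0}, {"dx": 0.2, "dy": 0, "dz": 0, "wx": 0, "wy": 0, "wz": 0}, {"dx": 0.2, "dy": 0, "dz": 0, "wx": 0, "wy": 0, "wz": 0}, {"dx": 0.2, "dy": 0, "dz": 0, "wx": 0, "wy": 0, "wz": 0}])

```text
time_s: 12.3
eef_pos: [530.3, 241.8, 87.3]
ee_rot: [0.002, -0.072, 0.997, 0.0]
force: [5.4, -0.5, 6.3]
grip_width: 0.179
grip_force: 79.9
```

step_arm(increments=[{"dx": 0.2, "dy": 0, "dz": 0, "wx": 0, "wy": 0, "wz": 0}, {"dx": 0.2, "dy": 0, "dz": 0, "wx": 0, "wy": 0, "wz": 0}, {"dx": 0.2, "dy": 0, "dz": 0, "wx": 0, "wy": 0, "wz": 0}, {"dx": 0.15, "dy": 0, "dz": 0, "wx": 0, "wy": 0, "wz": 0}])

```text
time_s: 12.7
eef_pos: [511.8, 239.1, 87.3]
ee_rot: [0.002, -0.072, 0.997, 0.0]
force: [5.4, 0.4, 6.5]
grip_width: 0.18
grip_force: 79.8
```

```bash
python3 - <<'E'
from h import *
np.set_printoptions(suppress=True,precision=1)
c,W,p,R=wrist(); print(p,np.degrees(np.arctan2(R[1,1],R[0,1])),R[2])
cv2.imwrite("pics/w4.png",c["frame"][:260,130:390])
E
```

```text
[511.8 239.1  87.3] 98.22267992772734 [-0.  0. -1.]
```

View pics/w4.png

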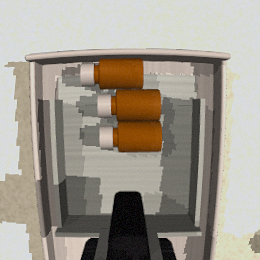

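Two vials are already in the scoop, and the last is on the slope against the end wall. I take the final few millimetres slowly.

step_arm(increments=[{"dx": 0.1, "dy": 0, "dz": 0, "wx": 0, "wy": 0, "wz": 0}, {"dx": 0.1, "dy": 0, "dz": 0, "wx": 0, "wy": 0, "wz": 0}, {"dx": 0.06, "dy": 0, "dz": 0, "wx": 0, "wy": 0, "wz": 0}])

```text
time_s: 13.05
eef_pos: [505.5, 238.2, 87.3]
ee_rot: [0.003, -0.072, 0.997, 0.0]
force: [5.8, -1.3, 7.0]
grip_width: 0.177
grip_force: 80.0
```

step_arm(increments=[{"dx": 0.04, "dy": 0, "dz": 0, "wx": 0, "wy": 0, "wz": 0}, {"dx": 0.04, "dy": 0, "dz": 0, "wx": 0, "wy": 0, "wz": 0}])

```text
time_s: 13.25
eef_pos: [503.6, 238.0, 87.3]
ee_rot: [0.003, -0.072, 0.997, 0.0]
force: [5.7, 0.1, 6.6]
grip_width: 0.176
grip_force: 80.0
```

step_arm(increments=[{"dx": -0.18, "dy": 0, "dz": -0.05, "wx": 0, "wy": 0.5, "wz": 0}, {"dx": -0.18, "dy": 0, "dz": -0.05, "wx": 0, "wy": 0.5, "wz": 0}, {"dx": -0.18, "dy": 0, "dz": -0.05, "wx": 0, "wy": 0.5, "wz": 0}, {"dx": 0, "dy": 0, "dz": 0, "wx": 0, "wy": 0, "wz": 0}, {"dx": 0, "dy": 0, "dz": 0, "wx": 0, "wy": 0, "wz": 0}])

```text
time_s: 13.75
eef_pos: [515.0, 239.7, 88.4]
ee_rot: [-0.078, -0.072, 0.994, -0.006]
force: [-0.4, 0.4, -0.9]
grip_width: 0.176
grip_force: 78.7
```

step_arm(increments=[{"dx": -0.18, "dy": 0, "dz": -0.05, "wx": 0, "wy": 0.5, "wz": 0}, {"dx": -0.18, "dy": 0, "dz": -0.05, "wx": 0, "wy": 0.5, "wz": 0}, {"dx": -0.18, "dy": 0, "dz": -0.05, "wx": 0, "wy": 0.5, "wz": 0}, {"dx": 0, "dy": 0, "dz": 0, "wx": 0, "wy": 0, "wz": 0}, {"dx": 0, "dy": 0, "dz": 0, "wx": 0, "wy": 0, "wz": 0}])

```text
time_s: 14.25
eef_pos: [528.8, 241.7, 89.6]
ee_rot: [-0.156, -0.071, 0.985, -0.011]
force: [0.1, -0.3, -3.0]
grip_width: 0.176
grip_force: 78.7
```

```bash
python3 - <<'E'
from h import *
np.set_printoptions(suppress=True,precision=1)
c,W,p,R=wrist(); print(ctrl.sense()["joints"].round(2),p,R[2])
cv2.imwrite("pics/w5.png",c["frame"][:260,130:390])
E
```

```text
[ 0.2  0.8  1.3  0.   1.4 -1.5] [528.8 241.7  89.6] [ 0.3 -0.  -1. ]
```

View pics/w5.png

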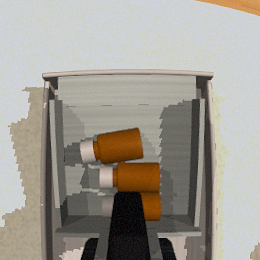

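All three vials are in the scoop. Next I lift, then carry them to the box tipped lip-up while turning the scoop so its lip faces world +y.

```bash
python3 - <<'E'
from h import *
s,p,R=tool(); print(p, s["joints"].round(3))
R0=Rdown(98.2,18); print(np.degrees(Rn.from_matrix(R.T@R0).as_rotvec()))
q=p+[0,0,140]
Rf=Rdown(-3,-62); tc=np.array([503,-250,95])-Rf@[90,0,82]; print("tip TCP",tc)
print("transit"); q,Q=plan(q,R,[508,-225,235],Rdown(-3,18),22)
E
```

```text
[528.68339572 241.77065285  89.80662199] [ 0.218  0.755  1.278  0.023  1.422 -1.504]
[-0.02326646  0.04743479  0.06459256]
tip TCP [ 504.57789045 -219.89205655  212.96195151]
transit
0 [0.15, -0.83, 0.04, -0.24, 0.0, 0.73]
1 [0.09, -0.85, 0.02, -0.24, 0.0, 0.73]
2 [0.03, -0.85, -0.0, -0.24, 0.0, 0.73]
3 [-0.04, -0.85, -0.03, -0.24, 0.0, 0.73]
4 [-0.1, -0.84, -0.04, -0.24, 0.0, 0.73]
5 [-0.17, -0.83, -0.07, -0.24, 0.0, 0.73]
6 [-0.23, -0.81, -0.08, -0.24, 0.0, 0.73]
7 [-0.29, -0.79, -0.11, -0.24, 0.0, 0.73]
8 [-0.36, -0.76, -0.13, -0.24, 0.0, 0.73]
9 [-0.41, -0.74, -0.14, -0.24, 0.0, 0.73]
10 [-0.46, -0.69, -0.16, -0.24, 0.0, 0.73]
11 [-0.51, -0.65, -0.18, -0.24, 0.0, 0.73]
12 [-0.57, -0.61, -0.2, -0.24, 0.0, 0.73]
13 [-0.6, -0.55, -0.21, -0.24, 0.0, 0.73]
14 [-0.65, -0.5, -0.22, -0.24, 0.0, 0.73]
15 [-0.68, -0.45, -0.24, -0.24, 0.0, 0.73]
16 [-0.72, -0.39, -0.25, -0.24, 0.0, 0.73]
17 [-0.74, -0.32, -0.25, -0.24, 0.0, 0.73]
18 [-0.77, -0.26, -0.26, -0.24, 0.0, 0.73]
19 [-0.78, -0.19, -0.27, -0.24, 0.0, 0.73]
20 [-0.8, -0.13, -0.27, -0.24, 0.0, 0.73]
21 [-0.8, -0.06, -0.28, -0.24, 0.0, 0.73]
err [-0.01 -0.09  0.06] [ 0.28 -0.25 -0.08]
```

step_arm(increments=[{"dx": -0.12, "dy": 0, "dz": -0.38, "wx": 0, "wy": 0, "wz": 0}, {"dx": -0.25, "dy": 0, "dz": -0.76, "wx": 0, "wy": 0, "wz": 0}, {"dx": -0.31, "dy": 0, "dz": -0.95, "wx": 0, "wy": 0, "wz": 0}, {"dx": -0.31, "dy": 0, "dz": -0.95, "wx": 0, "wy": 0, "wz": 0}, {"dx": -0.31, "dy": 0, "dz": -0.95, "wx": 0, "wy": 0, "wz": 0}])

```text
time_s: 14.8
eef_pos: [590.9, 250.7, 176.6]
ee_rot: [-0.155, -0.071, 0.985, -0.011]
force: [-0.5, -0.1, -2.3]
grip_width: 0.177
grip_force: 78.7
```

step_arm(increments=[{"dx": -0.25, "dy": 0, "dz": -0.76, "wx": 0, "wy": 0, "wz": 0}, {"dx": -0.18, "dy": 0, "dz": -0.57, "wx": 0, "wy": 0, "wz": 0}, {"dx": 0, "dy": 0, "dz": 0, "wx": 0, "wy": 0, "wz": 0}])

```text
time_s: 15.1
eef_pos: [611.8, 253.6, 205.2]
ee_rot: [-0.154, -0.071, 0.985, -0.011]
force: [-0.6, 0.4, -2.5]
grip_width: 0.178
grip_force: 78.8
```

I had the sign of dx wrong, so the lift went up and backwards. That's harmless, and I'll replan from here after checking the vials.

```bash
python3 - <<'E'
from h import *
np.set_printoptions(suppress=True,precision=1)
c,W,p,R=wrist()
for d in eyes.cut_out("wrist","vial0")[:5]: print(round(d["p"],2),np.argwhere(d["mask"]).mean(0)[::-1],d["mask"].sum())
plan(p,R,[508,-225,235],Rdown(-3,18),24)
E
```

```text
0.96 [261.8 176.5] 1505
0.96 [265.9 205.1] 632
0.65 [242.9 147.1] 1820
0 [0.29, -0.76, 0.04, -0.22, 0.0, 0.67]
1 [0.23, -0.79, 0.02, -0.22, 0.0, 0.67]
2 [0.18, -0.8, 0.0, -0.22, 0.0, 0.67]
3 [0.12, -0.8, -0.01, -0.22, 0.0, 0.67]
4 [0.06, -0.82, -0.03, -0.22, 0.0, 0.67]
5 [0.01, -0.82, -0.06, -0.22, 0.0, 0.67]
6 [-0.05, -0.81, -0.07, -0.22, 0.0, 0.67]
7 [-0.11, -0.8, -0.09, -0.22, 0.0, 0.67]
8 [-0.16, -0.8, -0.11, -0.22, 0.0, 0.67]
9 [-0.22, -0.78, -0.12, -0.22, 0.0, 0.67]
10 [-0.27, -0.75, -0.15, -0.22, 0.0, 0.67]
11 [-0.33, -0.74, -0.16, -0.22, 0.0, 0.67]
12 [-0.37, -0.7, -0.18, -0.22, 0.0, 0.67]
13 [-0.43, -0.67, -0.19, -0.22, 0.0, 0.67]
14 [-0.47, -0.64, -0.21, -0.22, 0.0, 0.67]
15 [-0.51, -0.6, -0.22, -0.22, 0.0, 0.67]
16 [-0.55, -0.55, -0.24, -0.22, 0.0, 0.67]
17 [-0.59, -0.51, -0.25, -0.22, 0.0, 0.67]
18 [-0.63, -0.46, -0.26, -0.22, 0.0, 0.67]
19 [-0.65, -0.41, -0.27, -0.22, 0.0, 0.67]
20 [-0.68, -0.35, -0.28, -0.22, 0.0, 0.67]
21 [-0.71, -0.3, -0.28, -0.22, 0.0, 0.67]
22 [-0.72, -0.25, -0.3, -0.22, 0.0, 0.67]
23 [-0.74, -0.18, -0.29, -0.22, 0.0, 0.67]
err [ 0.  -0.  -0.1] [ 0.5 -0.3 -0.1]
```

step_arm(increments=[{"dx": 0.29, "dy": -0.76, "dz": 0.04, "wx": -0.22, "wy": 0, "wz": 0.67}, {"dx": 0.23, "dy": -0.79, "dz": 0.02, "wx": -0.22, "wy": 0, "wz": 0.67}, {"dx": 0.18, "dy": -0.8, "dz": 0, "wx": -0.22, "wy": 0, "wz": 0.67}, {"dx": 0.12, "dy": -0.8, "dz": -0.01, "wx": -0.22, "wy": 0, "wz": 0.67}, {"dx": 0.06, "dy": -0.82, "dz": -0.03, "wx": -0.22, "wy": 0, "wz": 0.67}])

```text
time_s: 15.7
eef_pos: [588.1, 153.1, 208.8]
ee_rot: [-0.156, 0.112, 0.981, 0.018]
force: [0.6, 0.1, -2.5]
grip_width: 0.182
grip_force: 78.8
```

step_arm(increments=[{"dx": 0.01, "dy": -0.82, "dz": -0.06, "wx": -0.22, "wy": 0, "wz": 0.67}, {"dx": -0.05, "dy": -0.81, "dz": -0.07, "wx": -0.22, "wy": 0, "wz": 0.67}, {"dx": -0.11, "dy": -0.8, "dz": -0.09, "wx": -0.22, "wy": 0, "wz": 0.67}, {"dx": -0.16, "dy": -0.8, "dz": -0.11, "wx": -0.22, "wy": 0, "wz": 0.67}, {"dx": -0.22, "dy": -0.78, "dz": -0.12, "wx": -0.22, "wy": 0, "wz": 0.67}])

```text
time_s: 16.2
eef_pos: [566.4, 53.5, 215.3]
ee_rot: [-0.15, 0.29, 0.944, 0.047]
force: [1.2, 0.4, -1.0]
grip_width: 0.175
grip_force: 78.8
```

step_arm(increments=[{"dx": -0.27, "dy": -0.75, "dz": -0.15, "wx": -0.22, "wy": 0, "wz": 0.67}, {"dx": -0.33, "dy": -0.74, "dz": -0.16, "wx": -0.22, "wy": 0, "wz": 0.67}, {"dx": -0.37, "dy": -0.7, "dz": -0.18, "wx": -0.22, "wy": 0, "wz": 0.67}, {"dx": -0.43, "dy": -0.67, "dz": -0.19, "wx": -0.22, "wy": 0, "wz": 0.67}, {"dx": -0.47, "dy": -0.64, "dz": -0.21, "wx": -0.22, "wy": 0, "wz": 0.67}])

```text
time_s: 16.7
eef_pos: [544.9, -46.1, 221.7]
ee_rot: [-0.139, 0.459, 0.874, 0.074]
force: [1.0, 0.2, -1.8]
grip_width: 0.178
grip_force: 78.8
```

step_arm(increments=[{"dx": -0.51, "dy": -0.6, "dz": -0.22, "wx": -0.22, "wy": 0, "wz": 0.67}, {"dx": -0.55, "dy": -0.55, "dz": -0.24, "wx": -0.22, "wy": 0, "wz": 0.67}, {"dx": -0.59, "dy": -0.51, "dz": -0.25, "wx": -0.22, "wy": 0, "wz": 0.67}, {"dx": -0.63, "dy": -0.46, "dz": -0.26, "wx": -0.22, "wy": 0, "wz": 0.67}, {"dx": -0.65, "dy": -0.41, "dz": -0.27, "wx": -0.22, "wy": 0, "wz": 0.67}])

```text
time_s: 17.2
eef_pos: [523.3, -145.6, 228.2]
ee_rot: [-0.124, 0.611, 0.775, 0.099]
force: [-0.3, 1.1, -2.1]
grip_width: 0.177
grip_force: 78.8
```

step_arm(increments=[{"dx": -0.68, "dy": -0.35, "dz": -0.28, "wx": -0.22, "wy": 0, "wz": 0.67}, {"dx": -0.71, "dy": -0.3, "dz": -0.28, "wx": -0.22, "wy": 0, "wz": 0.67}, {"dx": -0.72, "dy": -0.25, "dz": -0.3, "wx": -0.22, "wy": 0, "wz": 0.67}, {"dx": -0.74, "dy": -0.18, "dz": -0.29, "wx": -0.18, "wy": -0.05, "wz": 0.65}, {"dx": 0, "dy": 0, "dz": 0, "wx": 0, "wy": 0, "wz": 0}])

```text
time_s: 17.7
eef_pos: [506.0, -226.4, 233.2]
ee_rot: [-0.107, 0.719, 0.678, 0.113]
force: [0.2, 0.9, -1.8]
grip_width: 0.175
grip_force: 78.8
```

```bash
python3 - <<'E'
from h import *
np.set_printoptions(suppress=True,precision=2)
c,W,p,R=wrist(); print(ctrl.sense()["joints"],p,np.degrees(np.arctan2(R[1,1],R[0,1])),R[2])
for d in eyes.cut_out("wrist","vial0")[:5]: print(round(d["p"],2),np.argwhere(d["mask"]).mean(0)[::-1],d["mask"].sum())
Rf=Rdown(-3,-10); tc=np.array([503,-250,112])-Rf@[90,0,82]
print("A",tc);q,Q=plan(p,R,tc,Rf,6)
Rf=Rdown(-3,-62); tc=np.array([503,-250,100])-Rf@[90,0,82]
print("B",tc);q,Q=plan(q,Q,tc,Rf,11)
E
```

```text
[-0.73  0.47  1.37  0.24  1.51 -0.72] [ 506.02 -226.41  233.18] -3.3207948775802048 [ 0.31 -0.   -0.95]
0.92 [267.91 205.6 ] 769
0.79 [260.88 176.76] 1545
0.77 [242.98 147.27] 1749
0.22 [365.58  77.17] 2533
A [ 499.11 -324.29  208.38]
0 [-0.67, -0.01, -0.04, -0.0, -0.77, -0.01]
1 [-0.68, -0.01, 0.01, -0.0, -0.77, -0.01]
2 [-0.67, -0.01, 0.06, -0.0, -0.77, -0.01]
3 [-0.66, -0.01, 0.12, -0.0, -0.77, -0.01]
4 [-0.66, -0.01, 0.17, -0.0, -0.77, -0.01]
5 [-0.63, -0.01, 0.23, -0.0, -0.77, -0.01]
err [-0.04  0.05 -0.07] [-0.04 -0.17  0.04]
B [ 504.58 -219.89  217.96]
0 [0.37, 0.0, -0.1, -0.0, -0.79, 0.0]
1 [0.36, 0.0, -0.13, -0.0, -0.79, 0.0]
2 [0.34, 0.0, -0.16, -0.0, -0.79, 0.0]
3 [0.34, 0.0, -0.18, -0.0, -0.79, 0.0]
4 [0.31, 0.0, -0.22, -0.0, -0.79, 0.0]
5 [0.3, 0.0, -0.24, -0.0, -0.79, 0.0]
6 [0.28, 0.0, -0.26, -0.0, -0.79, 0.0]
7 [0.25, 0.0, -0.29, -0.0, -0.79, 0.0]
8 [0.23, 0.0, -0.3, -0.0, -0.79, 0.0]
9 [0.2, 0.0, -0.32, -0.0, -0.79, 0.0]
10 [0.18, 0.0, -0.34, -0.0, -0.79, 0.0]
err [-0.1  -0.04 -0.01] [ 0.01 -0.03  0.05]
```

step_arm(increments=[{"dx": -0.67, "dy": -0.01, "dz": -0.04, "wx": 0, "wy": -0.77, "wz": -0.01}, {"dx": -0.68, "dy": -0.01, "dz": 0.01, "wx": 0, "wy": -0.77, "wz": -0.01}, {"dx": -0.67, "dy": -0.01, "dz": 0.06, "wx": 0, "wy": -0.77, "wz": -0.01}, {"dx": -0.66, "dy": -0.01, "dz": 0.12, "wx": 0, "wy": -0.77, "wz": -0.01}, {"dx": -0.66, "dy": -0.01, "dz": 0.17, "wx": 0, "wy": -0.77, "wz": -0.01}])

```text
time_s: 18.3
eef_pos: [501.9, -305.9, 212.8]
ee_rot: [0.032, 0.722, 0.69, -0.034]
force: [0.1, 0.6, -2.8]
grip_width: 0.18
grip_force: 78.7
```

step_arm(increments=[{"dx": -0.63, "dy": -0.01, "dz": 0.23, "wx": 0, "wy": -0.77, "wz": -0.01}, {"dx": 0.37, "dy": 0, "dz": -0.1, "wx": 0, "wy": -0.79, "wz": 0}, {"dx": 0.36, "dy": 0, "dz": -0.13, "wx": 0, "wy": -0.79, "wz": 0}, {"dx": 0.34, "dy": 0, "dz": -0.16, "wx": 0, "wy": -0.79, "wz": 0}, {"dx": 0.34, "dy": 0, "dz": -0.18, "wx": 0, "wy": -0.79, "wz": 0}])

```text
time_s: 18.8
eef_pos: [502.6, -283.1, 212.1]
ee_rot: [0.172, 0.7, 0.669, -0.18]
force: [0.2, -0.2, -1.4]
grip_width: 0.174
grip_force: 78.8
```

step_arm(increments=[{"dx": 0.31, "dy": 0, "dz": -0.22, "wx": 0, "wy": -0.79, "wz": 0}, {"dx": 0.3, "dy": 0, "dz": -0.24, "wx": 0, "wy": -0.79, "wz": 0}, {"dx": 0.28, "dy": 0, "dz": -0.26, "wx": 0, "wy": -0.79, "wz": 0}, {"dx": 0.25, "dy": 0, "dz": -0.29, "wx": 0, "wy": -0.79, "wz": 0}, {"dx": 0.23, "dy": 0, "dz": -0.3, "wx": 0, "wy": -0.79, "wz": 0}])

```text
time_s: 19.3
eef_pos: [504.8, -235.7, 216.7]
ee_rot: [0.306, 0.648, 0.619, -0.32]
force: [0.1, -0.9, -1.9]
grip_width: 0.174
grip_force: 78.9
```

step_arm(increments=[{"dx": 0, "dy": 0, "dz": 0, "wx": 0, "wy": 0, "wz": 0}, {"dx": 0, "dy": 0, "dz": 0, "wx": 0, "wy": 0, "wz": 0}, {"dx": 0, "dy": 0, "dz": 0, "wx": 0, "wy": 0, "wz": 0}, {"dx": 0, "dy": 0, "dz": 0, "wx": 0, "wy": 0, "wz": 0}])

```text
time_s: 19.7
eef_pos: [504.7, -238.1, 217.1]
ee_rot: [0.305, 0.65, 0.619, -0.32]
force: [-0.4, -0.2, -2.0]
grip_width: 0.178
grip_force: 79.0
```

```bash
python3 - <<'E'
from h import *
np.set_printoptions(suppress=True,precision=2)
c,W,p,R=wrist(); s=ctrl.sense(); print(s["joints"],p,R[2])
a=c["frame"]; b=eyes.capture("scene"); 
for n in("wrist","scene"):
  for d in eyes.cut_out(n,"vial0")[:5]: print(n,round(d["p"],2),np.argwhere(d["mask"]).mean(0)[::-1],d["mask"].sum())
f=b["frame"][190:330,110:270]
cv2.imwrite("pics/tip.png",np.hstack([cv2.resize(f,(440,385)),cv2.resize(a[:330,100:400],(350,385))]))
E
```

```text
[-0.34  0.44  1.69 -1.09  1.03  0.32] [ 504.69 -238.07  217.14] [-0.79  0.   -0.61]
wrist 0.96 [286.17   8.3 ] 720
scene 0.48 [182.71 277.46] 92
scene 0.41 [188.13 249.24] 103
scene 0.22 [354.04 132.4 ] 507
```

View pics/tip.png

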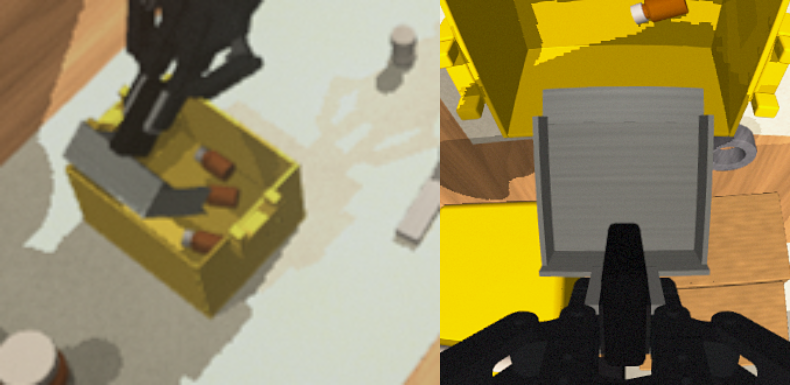

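All three vials are in the box, at about (212,162), (222,195) and (203,240) in the left view, and the scoop is empty. Next I lift, level the scoop and set it down near its original spot.

```bash
python3 - <<'E'
from h import *
s,p,R=tool()
print("A");q,Q=plan(p,R,p+[0,0,60],R,4)
print("B");q,Q=plan(q,Q,[428,-60,230],Rdown(-3),12)
print("C");q,Q=plan(q,Q,[428,-60,95],Rdown(-3),7)
E
```

```text
A
0 [-0.48, 0.0, -0.37, 0.0, 0.0, 0.0]
1 [-0.47, 0.0, -0.36, 0.0, 0.0, 0.0]
2 [-0.48, 0.0, -0.37, 0.0, 0.0, 0.0]
3 [-0.47, 0.0, -0.36, 0.0, 0.0, 0.0]
err [-0.04 -0.   -0.1 ] [0. 0. 0.]
B
0 [0.48, -0.28, -0.36, 0.0, 0.73, 0.0]
1 [0.5, -0.29, -0.33, 0.0, 0.73, 0.0]
2 [0.53, -0.28, -0.29, 0.0, 0.73, 0.0]
3 [0.55, -0.29, -0.25, 0.0, 0.73, 0.0]
4 [0.56, -0.28, -0.2, 0.0, 0.73, 0.0]
5 [0.58, -0.28, -0.16, 0.0, 0.73, 0.0]
6 [0.59, -0.29, -0.12, 0.0, 0.73, 0.0]
7 [0.59, -0.28, -0.07, 0.0, 0.73, 0.0]
8 [0.6, -0.29, -0.02, 0.0, 0.73, 0.0]
9 [0.6, -0.28, 0.02, 0.0, 0.73, 0.0]
10 [0.6, -0.28, 0.06, 0.0, 0.73, 0.0]
11 [0.59, -0.29, 0.12, 0.0, 0.73, 0.0]
err [-0.05 -0.02 -0.1 ] [ 0.03 -0.1   0.22]
C
0 [-0.0, -0.0, 0.77, 0.0, -0.0, 0.01]
1 [-0.0, -0.0, 0.77, 0.0, -0.0, 0.01]
2 [-0.0, -0.0, 0.77, 0.0, -0.0, 0.01]
3 [-0.0, -0.0, 0.77, 0.0, -0.0, 0.01]
4 [-0.01, -0.0, 0.77, 0.0, -0.0, 0.01]
5 [0.0, -0.0, 0.78, 0.0, -0.0, 0.01]
6 [0.0, -0.0, 0.77, 0.0, -0.0, 0.01]
err [ 0.03 -0.04 -0.1 ] [ 0.03 -0.1  -0.2 ]
```

step_arm(increments=[{"dx": -0.48, "dy": 0, "dz": -0.37, "wx": 0, "wy": 0, "wz": 0}, {"dx": -0.47, "dy": 0, "dz": -0.36, "wx": 0, "wy": 0, "wz": 0}, {"dx": -0.48, "dy": 0, "dz": -0.37, "wx": 0, "wy": 0, "wz": 0}, {"dx": -0.47, "dy": 0, "dz": -0.36, "wx": 0, "wy": 0, "wz": 0}])

```text
time_s: 20.3
eef_pos: [504.6, -237.7, 277.3]
ee_rot: [0.305, 0.649, 0.619, -0.32]
force: [-0.2, 0.2, -1.5]
grip_width: 0.175
grip_force: 78.8
```

step_arm(increments=[{"dx": 0.48, "dy": -0.28, "dz": -0.36, "wx": 0, "wy": 0.73, "wz": 0}, {"dx": 0.5, "dy": -0.29, "dz": -0.33, "wx": 0, "wy": 0.73, "wz": 0}, {"dx": 0.53, "dy": -0.28, "dz": -0.29, "wx": 0, "wy": 0.73, "wz": 0}, {"dx": 0.55, "dy": -0.29, "dz": -0.25, "wx": 0, "wy": 0.73, "wz": 0}, {"dx": 0.56, "dy": -0.28, "dz": -0.2, "wx": 0, "wy": 0.73, "wz": 0}])

```text
time_s: 20.8
eef_pos: [472.5, -162.9, 257.2]
ee_rot: [0.181, 0.699, 0.666, -0.19]
force: [-0.6, -0.3, -2.4]
grip_width: 0.173
grip_force: 78.8
```

step_arm(increments=[{"dx": 0.58, "dy": -0.28, "dz": -0.16, "wx": 0, "wy": 0.73, "wz": 0}, {"dx": 0.59, "dy": -0.29, "dz": -0.12, "wx": 0, "wy": 0.73, "wz": 0}, {"dx": 0.59, "dy": -0.28, "dz": -0.07, "wx": 0, "wy": 0.73, "wz": 0}, {"dx": 0.6, "dy": -0.29, "dz": -0.02, "wx": 0, "wy": 0.73, "wz": 0}, {"dx": 0.6, "dy": -0.28, "dz": 0.02, "wx": 0, "wy": 0.73, "wz": 0}])

```text
time_s: 21.3
eef_pos: [440.5, -89.0, 237.8]
ee_rot: [0.052, 0.722, 0.688, -0.053]
force: [0.4, -0.3, -1.4]
grip_width: 0.172
grip_force: 78.8
```

step_arm(increments=[{"dx": 0.6, "dy": -0.28, "dz": 0.06, "wx": 0, "wy": 0.73, "wz": 0}, {"dx": 0.59, "dy": -0.29, "dz": 0.12, "wx": 0, "wy": 0.73, "wz": 0.04}, {"dx": 0, "dy": 0, "dz": 0, "wx": 0, "wy": 0, "wz": 0}])

```text
time_s: 21.6
eef_pos: [427.3, -59.7, 229.6]
ee_rot: [-0.001, 0.725, 0.688, 0.001]
force: [-0.3, -0.7, -2.4]
grip_width: 0.175
grip_force: 78.8
```

```bash
python3 - <<'E'
from h import *
s,p,R=tool(); print(s["joints"].round(2),p)
q,Q=plan(p,R,[428,-60,95],Rdown(-3),8)
E
```

```text
[-0.41  0.13  1.8   0.    1.21 -0.36] [427.30103823 -59.70346816 229.62142938]
0 [-0.0, 0.0, 0.67, -0.0, -0.0, -0.0]
1 [-0.01, 0.01, 0.68, -0.0, -0.0, -0.0]
2 [0.0, 0.0, 0.67, -0.0, -0.0, -0.0]
3 [-0.0, 0.0, 0.67, -0.0, -0.0, -0.0]
4 [-0.0, 0.01, 0.68, -0.0, -0.0, -0.0]
5 [-0.01, 0.0, 0.67, -0.0, -0.0, -0.0]
6 [0.0, 0.01, 0.67, -0.0, -0.0, -0.0]
7 [-0.0, -0.0, 0.67, -0.0, -0.0, -0.0]
err [0.01 0.07 0.12] [-0.01 -0.13 -0.02]
```

step_arm(increments=[{"dx": 0, "dy": 0, "dz": 0.8, "wx": 0, "wy": 0, "wz": 0}, {"dx": 0, "dy": 0, "dz": 1, "wx": 0, "wy": 0, "wz": 0}, {"dx": 0, "dy": 0, "dz": 1, "wx": 0, "wy": 0, "wz": 0}, {"dx": 0, "dy": 0, "dz": 1, "wx": 0, "wy": 0, "wz": 0}, {"dx": 0, "dy": 0, "dz": 0.9, "wx": 0, "wy": 0, "wz": 0}])

```text
time_s: 22.1
eef_pos: [428.3, -60.2, 111.4]
ee_rot: [0.001, 0.725, 0.689, -0.0]
force: [0.2, -0.3, -2.1]
grip_width: 0.179
grip_force: 78.9
```

step_arm(increments=[{"dx": 0, "dy": 0, "dz": 0.6, "wx": 0, "wy": 0, "wz": 0}, {"dx": 0, "dy": 0, "dz": 0.3, "wx": 0, "wy": 0, "wz": 0}, {"dx": 0, "dy": 0, "dz": 0.1, "wx": 0, "wy": 0, "wz": 0}, {"dx": 0, "dy": 0, "dz": 0, "wx": 0, "wy": 0, "wz": 0}])

```text
time_s: 22.5
eef_pos: [428.4, -59.8, 87.6]
ee_rot: [0.0, 0.725, 0.689, 0.001]
force: [-0.1, 0.8, -1.3]
grip_width: 0.178
grip_force: 78.9
```

step_arm(increments=[{"dx": 0, "dy": 0, "dz": 0.05, "wx": 0, "wy": 0, "wz": 0}, {"dx": 0, "dy": 0, "dz": 0, "wx": 0, "wy": 0, "wz": 0}])

```text
time_s: 22.7
eef_pos: [428.3, -59.7, 86.5]
ee_rot: [0.0, 0.725, 0.688, 0.001]
force: [0.6, 0.3, -1.8]
grip_width: 0.175
grip_force: 78.9
```

step_arm(increments=[{"dx": 0, "dy": 0, "dz": 0.06, "wx": 0, "wy": 0, "wz": 0}, {"dx": 0, "dy": 0, "dz": 0, "wx": 0, "wy": 0, "wz": 0}])

```text
time_s: 22.9
eef_pos: [428.0, -59.5, 84.5]
ee_rot: [-0.0, 0.725, 0.688, 0.001]
force: [-0.1, 0.4, -2.5]
grip_width: 0.177
grip_force: 78.9
```

step_arm(increments=[{"dx": 0, "dy": 0, "dz": 0.06, "wx": 0, "wy": 0, "wz": 0}, {"dx": 0, "dy": 0, "dz": 0, "wx": 0, "wy": 0, "wz": 0}])

```text
time_s: 23.1
eef_pos: [428.1, -59.6, 83.2]
ee_rot: [-0.0, 0.725, 0.688, 0.001]
force: [-1.2, -0.9, 1.0]
grip_width: 0.181
grip_force: 79.1
```

step_arm(increments=[{"dx": 0, "dy": 0, "dz": 0.04, "wx": 0, "wy": 0, "wz": 0}, {"dx": 0, "dy": 0, "dz": 0, "wx": 0, "wy": 0, "wz": 0}])

```text
time_s: 23.3
eef_pos: [428.1, -59.6, 83.0]
ee_rot: [-0.0, 0.725, 0.689, 0.001]
force: [-6.1, -0.1, 17.2]
grip_width: 0.178
grip_force: 81.3
```

Contact at 17 N, so the scoop is flat on the table. I release it and rise straight up.

step_arm(increments=[{"dx": 0, "dy": 0, "dz": -0.04, "wx": 0, "wy": 0, "wz": 0}, {"dx": 0, "dy": 0, "dz": 0, "wx": 0, "wy": 0, "wz": 0}, {"dx": 0, "dy": 0, "dz": 0, "wx": 0, "wy": 0, "wz": 0}, {"dx": 0, "dy": 0, "dz": 0, "wx": 0, "wy": 0, "wz": 0}, {"dx": 0, "dy": 0, "dz": 0, "wx": 0, "wy": 0, "wz": 0}], fingers=45)

```text
time_s: 23.8
eef_pos: [428.0, -59.5, 82.9]
ee_rot: [-0.0, 0.725, 0.688, 0.001]
force: [0.4, 0.8, -0.1]
grip_width: 0.526
grip_force: 0.0
```

step_arm(increments=[{"dx": 0, "dy": 0, "dz": -0.3, "wx": 0, "wy": 0, "wz": 0}, {"dx": 0, "dy": 0, "dz": -0.7, "wx": 0, "wy": 0, "wz": 0}, {"dx": 0, "dy": 0, "dz": -1, "wx": 0, "wy": 0, "wz": 0}, {"dx": 0, "dy": 0, "dz": -1, "wx": 0, "wy": 0, "wz": 0}, {"dx": 0, "dy": 0, "dz": -1, "wx": 0, "wy": 0, "wz": 0}])

```text
time_s: 24.3
eef_pos: [427.9, -59.6, 184.5]
ee_rot: [-0.0, 0.725, 0.688, 0.001]
force: [0.0, -0.0, -0.3]
grip_width: 0.526
grip_force: 0.0
```

```bash
python3 - <<'E'
from fits import *
s,p,R=tool(); print(p)
for l,x0 in {"scoop":(430,-20,np.radians(87)),"bar":(665,-28,1.68),"sharps_box":(502,-224,-.05)}.items():
    ms=masks(l)
    for k in range(2):
        if ms[k]:
            v,f=fit([cs[k]],[ms[k][0]["mask"]],l,x0); print(l,k,v,np.degrees(v[2]),f)
q,Q=plan(p,R,[665,-28.5,150],Rdown(6.4),10)
E
```

```text
[429.21 -60.13 186.19]
scoop 0 [431.75 -13.92   1.53] 87.81293248741908 0.06141064956788402
scoop 1 [453.02   1.04   1.04] 59.72778700202276 7.0049445865302635
bar 0 [664.76 -28.9    1.68] 96.2535296841015 0.10331507978566802
bar 1 [665.82 -28.74   1.7 ] 97.12140340656047 0.09876543209876543
sharps_box 0 [ 503.13 -224.36   -0.05] -2.6965896936644627 0.08253458465507481
sharps_box 1 [ 503.45 -224.76   -0.04] -2.41071451917215 0.24446989737016733
0 [0.18, 0.93, 0.15, 0.01, 0.0, -0.16]
1 [0.16, 0.94, 0.15, 0.01, 0.0, -0.16]
2 [0.14, 0.94, 0.15, 0.01, 0.0, -0.16]
3 [0.13, 0.94, 0.15, 0.01, 0.0, -0.16]
4 [0.11, 0.95, 0.14, 0.01, 0.0, -0.16]
5 [0.1, 0.95, 0.15, 0.01, 0.0, -0.16]
6 [0.08, 0.94, 0.14, 0.01, 0.0, -0.16]
7 [0.06, 0.95, 0.15, 0.01, 0.0, -0.16]
8 [0.05, 0.95, 0.14, 0.01, 0.0, -0.16]
9 [0.03, 0.96, 0.14, 0.01, 0.0, -0.16]
err [ 0.13 -0.09  0.02] [-0.25  0.05  0.22]
```

step_arm(increments=[{"dx": 0.18, "dy": 0.93, "dz": 0.15, "wx": 0, "wy": 0, "wz": -0.16}, {"dx": 0.16, "dy": 0.94, "dz": 0.15, "wx": 0, "wy": 0, "wz": -0.16}, {"dx": 0.14, "dy": 0.94, "dz": 0.15, "wx": 0, "wy": 0, "wz": -0.16}, {"dx": 0.13, "dy": 0.94, "dz": 0.15, "wx": 0, "wy": 0, "wz": -0.16}, {"dx": 0.11, "dy": 0.95, "dz": 0.14, "wx": 0, "wy": 0, "wz": -0.16}])

```text
time_s: 25.2
eef_pos: [546.5, -43.5, 163.6]
ee_rot: [-0.001, 0.696, 0.718, 0.0]
force: [0.2, -0.1, 0.0]
grip_width: 0.521
grip_force: 0.0
```

step_arm(increments=[{"dx": 0.1, "dy": 0.95, "dz": 0.15, "wx": 0, "wy": 0, "wz": -0.16}, {"dx": 0.08, "dy": 0.94, "dz": 0.14, "wx": 0, "wy": 0, "wz": -0.16}, {"dx": 0.06, "dy": 0.95, "dz": 0.15, "wx": 0, "wy": 0, "wz": -0.16}, {"dx": 0.05, "dy": 0.95, "dz": 0.14, "wx": 0, "wy": 0, "wz": -0.16}, {"dx": 0.03, "dy": 0.96, "dz": 0.14, "wx": 0, "wy": 0, "wz": -0.16}])

```text
time_s: 25.7
eef_pos: [664.5, -27.8, 145.4]
ee_rot: [-0.001, 0.665, 0.747, 0.0]
force: [0.3, -0.4, 0.6]
grip_width: 0.525
grip_force: 0.0
```

step_arm(increments=[{"dx": 0, "dy": 0, "dz": 0, "wx": 0, "wy": 0, "wz": 0}])

```text
time_s: 25.8
eef_pos: [664.9, -27.6, 144.5]
ee_rot: [-0.001, 0.665, 0.747, 0.0]
force: [-0.6, -0.4, -0.5]
grip_width: 0.529
grip_force: 0.0
```

```bash
python3 - <<'E'
from h import *
np.set_printoptions(suppress=True,precision=1)
c,W,p,R=wrist(); print(ctrl.sense()["joints"].round(2),p,np.degrees(np.arctan2(R[1,1],R[0,1])))
cv2.imwrite("pics/w7.png",c["frame"])
for l in ["bar"]: print(l,[(round(d["p"],2),W(d["point"])) for d in eyes.landmark_of("wrist",l)[:3]])
m=eyes.cut_out("wrist","bar")
# bar axis: undistort mask to rays on plane z=10
T=np.array(c["tool_from_camera"]); uv=np.argwhere(m[0]["mask"])[:,::-1]+.0
d=(uv-[c["cx"],c["cy"]]); r=np.linalg.norm(d,axis=1)+1e-9; th=r/c["fx"]
ray_=np.c_[d/r[:,None]*np.sin(th)[:,None],np.cos(th)]@(R@T[:3,:3]).T; o=p+R@T[:3,3]
X=o+ray_*((10-o[2])/ray_[:,2])[:,None]
print(len(uv),"rect",cv2.minAreaRect(X[:,:2].astype(np.float32)), "cam",o)
q,Q=plan(p,R,[665.2,-28.8,39],Rdown(6.6),6)
E
```

```text
[-0.2  0.7  1.2  0.   1.3 -0.3] [664.9 -27.6 144.5] 6.6650466360328355
bar [(0.96, array([663.7, -32.5,  -1.4])), (0.24, array([431.5,  37.4,   5.3]))]
5493 rect ((661.9742431640625, -29.64405059814453), (24.431262969970703, 198.68801879882812), 6.5120697021484375) cam [656.7  43.4 262.3]
0 [-0.01, 0.0, 0.7, -0.0, -0.0, 0.0]
1 [-0.01, 0.0, 0.71, -0.0, -0.0, 0.0]
2 [-0.01, 0.0, 0.7, -0.0, -0.0, 0.0]
3 [-0.01, 0.01, 0.7, -0.0, -0.0, 0.0]
4 [-0.01, -0.0, 0.71, -0.0, -0.0, 0.0]
5 [-0.01, -0.0, 0.7, -0.0, -0.0, 0.0]
err [ 0.  -0.1  0. ] [-0.1 -0.1  0.1]
```

View pics/w7.png

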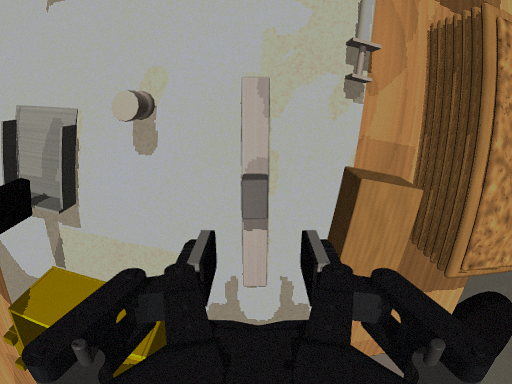

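The bar runs straight along column 256 with the block at (256,197), between the fingers, and the swab box at (375,220) is clear of them. I descend and grip.

step_arm(increments=[{"dx": -0.02, "dy": -0.01, "dz": 0.7, "wx": 0, "wy": 0, "wz": 0}, {"dx": -0.02, "dy": -0.01, "dz": 0.7, "wx": 0, "wy": 0, "wz": 0}, {"dx": -0.02, "dy": -0.01, "dz": 0.7, "wx": 0, "wy": 0, "wz": 0}, {"dx": -0.01, "dy": -0.01, "dz": 0.7, "wx": 0, "wy": 0, "wz": 0}, {"dx": 0, "dy": 0, "dz": 0.7, "wx": 0, "wy": 0, "wz": 0}])

```text
time_s: 26.45
eef_pos: [662.4, -30.1, 58.9]
ee_rot: [-0.0, 0.665, 0.746, 0.001]
force: [0.6, -1.2, 1.0]
grip_width: 0.526
grip_force: 0.0
```

step_arm(increments=[{"dx": 0, "dy": 0, "dz": 0.7, "wx": 0, "wy": 0, "wz": 0}, {"dx": 0, "dy": 0, "dz": 0, "wx": 0, "wy": 0, "wz": 0}])

```text
time_s: 26.65
eef_pos: [661.3, -29.7, 39.7]
ee_rot: [-0.002, 0.665, 0.747, -0.0]
force: [-0.4, -0.3, -0.6]
grip_width: 0.525
grip_force: 0.0
```

step_arm(increments=[{"dx": 0, "dy": 0, "dz": 0, "wx": 0, "wy": 0, "wz": 0}, {"dx": 0, "dy": 0, "dz": 0, "wx": 0, "wy": 0, "wz": 0}, {"dx": 0, "dy": 0, "dz": 0, "wx": 0, "wy": 0, "wz": 0}, {"dx": 0, "dy": 0, "dz": 0, "wx": 0, "wy": 0, "wz": 0}], fingers=10, squeeze=60)

```text
time_s: 27.05
eef_pos: [663.7, -30.0, 43.3]
ee_rot: [0.001, 0.665, 0.747, 0.001]
force: [-1.9, 0.2, 5.6]
grip_width: 0.238
grip_force: 61.8
```

step_arm(increments=[{"dx": 0, "dy": 0, "dz": 0, "wx": 0, "wy": 0, "wz": 0}, {"dx": 0, "dy": 0, "dz": 0, "wx": 0, "wy": 0, "wz": 0}])

```text
time_s: 27.25
eef_pos: [663.7, -30.0, 43.3]
ee_rot: [0.001, 0.665, 0.747, 0.001]
force: [-2.4, 0.1, 7.7]
grip_width: 0.243
grip_force: 61.8
```

step_arm(increments=[{"dx": 0, "dy": 0, "dz": -0.2, "wx": 0, "wy": 0, "wz": 0}, {"dx": 0, "dy": 0, "dz": -0.8, "wx": 0, "wy": 0, "wz": 0}, {"dx": 0, "dy": 0, "dz": -1, "wx": 0, "wy": 0, "wz": 0}, {"dx": 0, "dy": 0, "dz": -1, "wx": 0, "wy": 0, "wz": 0}, {"dx": 0, "dy": 0, "dz": -1, "wx": 0, "wy": 0, "wz": 0}])

```text
time_s: 27.75
eef_pos: [662.9, -29.9, 142.9]
ee_rot: [-0.0, 0.665, 0.747, 0.001]
force: [-0.1, 0.8, -1.1]
grip_width: 0.239
grip_force: 60.9
```

step_arm(increments=[{"dx": 0, "dy": 0, "dz": -1, "wx": 0, "wy": 0, "wz": 0}, {"dx": 0, "dy": 0, "dz": -0.6, "wx": 0, "wy": 0, "wz": 0}, {"dx": 0, "dy": 0, "dz": 0, "wx": 0, "wy": 0, "wz": 0}])

```text
time_s: 28.05
eef_pos: [663.8, -30.1, 184.3]
ee_rot: [0.002, 0.665, 0.747, 0.002]
force: [-0.1, -0.4, -0.8]
grip_width: 0.241
grip_force: 60.9
```

```bash
python3 - <<'E'
from h import *
np.set_printoptions(suppress=True,precision=1)
c,W,p,R=wrist(); print(ctrl.sense()["joints"].round(2),p,np.degrees(np.arctan2(R[1,1],R[0,1])))
m=eyes.cut_out("wrist","bar")
T=np.array(c["tool_from_camera"])
uv=np.argwhere(m[0]["mask"])[:,::-1]+.0
d=(uv-[c["cx"],c["cy"]]); r=np.linalg.norm(d,axis=1)+1e-9; th=r/c["fx"]
r_=np.c_[d/r[:,None]*np.sin(th)[:,None],np.cos(th)]@T[:3,:3].T; o=T[:3,3]
for z in (30,33): # top of bar in tool frame
    X=o+r_*((z-o[2])/r_[:,2])[:,None]
    print(z,m[0]["p"],"x range",np.percentile(X[:,0],[0,.5,99.5,100]), cv2.minAreaRect(X[:,:2].astype(np.float32)))
q,Q=plan(p,R,[503.1,-224.5,p[2]],Rdown(87.2),16)
E
```

```text
[-0.2  0.7  1.1  0.   1.3 -0.3] [663.8 -30.1 184.3] 6.6130609986476285
30 0.84 x range [-61.1 -59.4  98.   98.9] ((18.89012908935547, -0.15310001373291016), (24.869348526000977, 160.05722045898438), 89.95214080810547)
33 0.84 x range [-63.8 -62.   98.5  99.5] ((17.815948486328125, -0.1554584503173828), (25.37485122680664, 163.31060791015625), 89.95214080810547)
0 [-0.44, -0.45, -0.0, 0.0, 0.0, -0.84]
1 [-0.39, -0.5, -0.0, 0.0, 0.0, -0.84]
2 [-0.35, -0.52, -0.01, 0.0, 0.0, -0.84]
3 [-0.3, -0.55, 0.0, 0.0, 0.0, -0.84]
4 [-0.26, -0.58, -0.0, 0.0, 0.0, -0.84]
5 [-0.2, -0.6, -0.0, 0.0, 0.0, -0.84]
6 [-0.15, -0.61, -0.01, 0.0, 0.0, -0.84]
7 [-0.09, -0.62, 0.0, 0.0, 0.0, -0.84]
8 [-0.04, -0.63, 0.0, 0.0, 0.0, -0.84]
9 [0.02, -0.63, -0.0, 0.0, 0.0, -0.84]
10 [0.07, -0.63, -0.0, 0.0, 0.0, -0.84]
11 [0.13, -0.62, -0.01, 0.0, 0.0, -0.84]
12 [0.18, -0.6, 0.0, 0.0, 0.0, -0.84]
13 [0.23, -0.59, -0.0, 0.0, 0.0, -0.84]
14 [0.29, -0.56, -0.0, 0.0, 0.0, -0.84]
15 [0.33, -0.54, -0.01, 0.0, 0.0, -0.84]
err [-0.  -0.1  0.1] [0.  0.3 0.1]
```

step_arm(increments=[{"dx": -0.44, "dy": -0.45, "dz": 0, "wx": 0, "wy": 0, "wz": -0.84}, {"dx": -0.39, "dy": -0.5, "dz": 0, "wx": 0, "wy": 0, "wz": -0.84}, {"dx": -0.35, "dy": -0.52, "dz": 0, "wx": 0, "wy": 0, "wz": -0.84}, {"dx": -0.3, "dy": -0.55, "dz": 0, "wx": 0, "wy": 0, "wz": -0.84}, {"dx": -0.26, "dy": -0.58, "dz": 0, "wx": 0, "wy": 0, "wz": -0.84}])

```text
time_s: 28.65
eef_pos: [612.0, -91.1, 180.0]
ee_rot: [-0.001, 0.485, 0.875, 0.001]
force: [-0.6, 0.0, -1.0]
grip_width: 0.238
grip_force: 60.9
```

step_arm(increments=[{"dx": -0.2, "dy": -0.6, "dz": 0, "wx": 0, "wy": 0, "wz": -0.84}, {"dx": -0.15, "dy": -0.61, "dz": 0, "wx": 0, "wy": 0, "wz": -0.84}, {"dx": -0.09, "dy": -0.62, "dz": 0, "wx": 0, "wy": 0, "wz": -0.84}, {"dx": -0.04, "dy": -0.63, "dz": 0, "wx": 0, "wy": 0, "wz": -0.84}, {"dx": 0.02, "dy": -0.63, "dz": 0, "wx": 0, "wy": 0, "wz": -0.84}])

```text
time_s: 29.15
eef_pos: [561.7, -151.6, 180.0]
ee_rot: [-0.001, 0.282, 0.959, 0.001]
force: [0.8, 0.1, -0.7]
grip_width: 0.237
grip_force: 60.9
```

step_arm(increments=[{"dx": 0.07, "dy": -0.63, "dz": 0, "wx": 0, "wy": 0, "wz": -0.84}, {"dx": 0.13, "dy": -0.62, "dz": 0, "wx": 0, "wy": 0, "wz": -0.84}, {"dx": 0.18, "dy": -0.6, "dz": 0, "wx": 0, "wy": 0, "wz": -0.84}, {"dx": 0.23, "dy": -0.59, "dz": 0, "wx": 0, "wy": 0, "wz": -0.84}, {"dx": 0.29, "dy": -0.56, "dz": 0, "wx": 0, "wy": 0, "wz": -0.84}])

```text
time_s: 29.65
eef_pos: [511.4, -212.4, 179.9]
ee_rot: [-0.001, 0.066, 0.998, 0.001]
force: [0.3, -1.0, -0.9]
grip_width: 0.238
grip_force: 60.9
```

step_arm(increments=[{"dx": 0.33, "dy": -0.54, "dz": 0, "wx": 0, "wy": 0, "wz": -0.84}, {"dx": 0, "dy": 0, "dz": 0, "wx": 0, "wy": 0, "wz": 0}])

```text
time_s: 29.85
eef_pos: [501.2, -225.3, 180.1]
ee_rot: [-0.001, 0.024, 1.0, 0.001]
force: [-0.1, 0.1, -1.6]
grip_width: 0.235
grip_force: 60.9
```

```bash
python3 - <<'E'
from h import *
np.set_printoptions(suppress=True,precision=2)
c,W,p,R=wrist(); print(ctrl.sense()["joints"],p,np.degrees(np.arctan2(R[1,1],R[0,1])),R[2])
cv2.imwrite("pics/w8.png",cv2.resize(c["frame"],(768,576)))
for l in ["mouth","sharps_box"]: print(l,[(round(d["p"],2),W(d["point"])) for d in eyes.landmark_of("wrist",l)[:3]])
T=np.array(c["tool_from_camera"])
def wproj(X):
    t=R.T@(np.array(X)-p); k=T[:3,:3].T@(t-T[:3,3]); th=np.arctan2(np.hypot(k[0],k[1]),k[2]); e=k[:2]/np.hypot(k[0],k[1])*th*c["fx"]
    return ((e+[c["cx"],c["cy"]])*1.5).round(0)
a=np.radians(-2.8)
for x in(-94,94):
  for y in(-17,17):
    print(x,y,wproj([503.1+np.cos(a)*x-np.sin(a)*y,-224.5+np.sin(a)*x+np.cos(a)*y,107]))
E
```

```text
[-0.63  0.44  1.53  0.    1.18 -2.16] [ 501.17 -225.26  180.1 ] 87.21962024037214 [ 0.  0. -1.]
mouth [(0.6, array([552.85,  32.44,  -0.6 ]))]
sharps_box [(0.34, array([ 509.52, -200.44,   13.24]))]
-94 -17 [348. 112.]
-94 17 [428. 112.]
94 -17 [357. 481.]
94 17 [419. 480.]
```

View pics/w8.png

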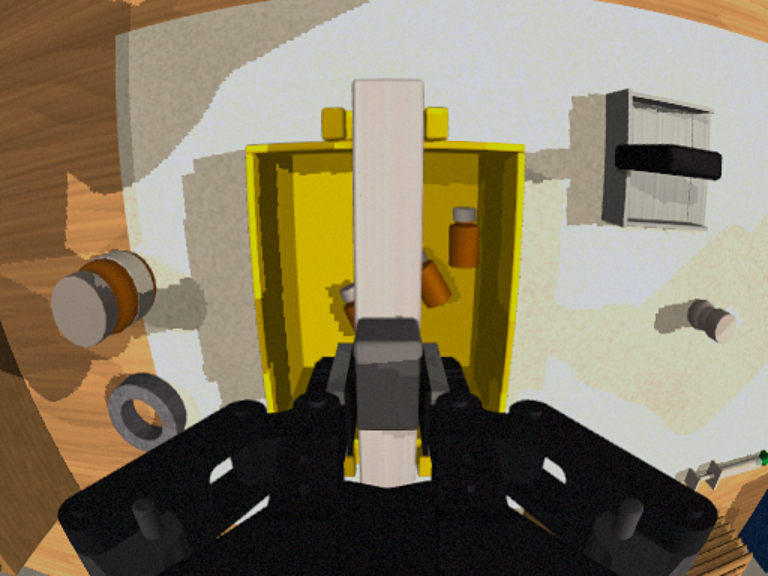

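The cheeks show at (334,123), (437,123), (350,462) and (425,462), and the bar lies between them with even clearance. All three vials are in the box, so I lower the bar.

step_arm(increments=[{"dx": 0, "dy": 0.02, "dz": 0.5, "wx": 0, "wy": 0, "wz": 0}, {"dx": 0, "dy": 0, "dz": 0.5, "wx": 0, "wy": 0, "wz": 0}, {"dx": 0, "dy": 0, "dz": 0.35, "wx": 0, "wy": 0, "wz": 0}, {"dx": 0, "dy": 0, "dz": 0, "wx": 0, "wy": 0, "wz": 0}])

```text
time_s: 30.4
eef_pos: [501.8, -223.3, 145.6]
ee_rot: [-0.001, 0.024, 1.0, 0.002]
force: [-0.3, -0.6, -1.4]
grip_width: 0.242
grip_force: 60.9
```

step_arm(increments=[{"dx": 0, "dy": 0, "dz": 0.1, "wx": 0, "wy": 0, "wz": 0}, {"dx": 0, "dy": 0, "dz": 0, "wx": 0, "wy": 0, "wz": 0}])

```text
time_s: 30.6
eef_pos: [502.5, -223.9, 145.0]
ee_rot: [0.0, 0.024, 1.0, 0.001]
force: [-1.1, 0.1, -0.5]
grip_width: 0.237
grip_force: 60.9
```

step_arm(increments=[{"dx": 0, "dy": 0, "dz": 0.06, "wx": 0, "wy": 0, "wz": 0}, {"dx": 0, "dy": 0, "dz": 0, "wx": 0, "wy": 0, "wz": 0}])

```text
time_s: 30.8
eef_pos: [502.4, -223.9, 143.6]
ee_rot: [0.0, 0.024, 1.0, 0.001]
force: [0.1, -0.4, -1.6]
grip_width: 0.236
grip_force: 60.9
```

step_arm(increments=[{"dx": 0, "dy": 0, "dz": 0.08, "wx": 0, "wy": 0, "wz": 0}, {"dx": 0, "dy": 0, "dz": 0, "wx": 0, "wy": 0, "wz": 0}])

```text
time_s: 31.0
eef_pos: [502.3, -223.9, 141.4]
ee_rot: [0.0, 0.024, 1.0, 0.001]
force: [0.3, 0.7, -1.5]
grip_width: 0.238
grip_force: 60.9
```

step_arm(increments=[{"dx": 0, "dy": 0, "dz": 0.06, "wx": 0, "wy": 0, "wz": 0}, {"dx": 0, "dy": 0, "dz": 0, "wx": 0, "wy": 0, "wz": 0}])

```text
time_s: 31.2
eef_pos: [502.3, -223.8, 139.9]
ee_rot: [0.0, 0.024, 1.0, 0.001]
force: [-0.8, 0.2, -1.9]
grip_width: 0.239
grip_force: 60.9
```

step_arm(increments=[{"dx": 0, "dy": 0, "dz": 0.05, "wx": 0, "wy": 0, "wz": 0}, {"dx": 0, "dy": 0, "dz": 0, "wx": 0, "wy": 0, "wz": 0}])

```text
time_s: 31.4
eef_pos: [502.3, -223.9, 138.6]
ee_rot: [0.0, 0.024, 1.0, 0.001]
force: [-0.4, 0.3, -1.0]
grip_width: 0.244
grip_force: 60.9
```

step_arm(increments=[{"dx": 0, "dy": 0, "dz": 0.04, "wx": 0, "wy": 0, "wz": 0}, {"dx": 0, "dy": 0, "dz": 0, "wx": 0, "wy": 0, "wz": 0}])

```text
time_s: 31.6
eef_pos: [502.5, -224.0, 138.3]
ee_rot: [0.0, 0.024, 1.0, 0.001]
force: [-1.9, 0.3, 4.0]
grip_width: 0.236
grip_force: 61.4
```

step_arm(increments=[{"dx": 0, "dy": 0, "dz": 0.04, "wx": 0, "wy": 0, "wz": 0}, {"dx": 0, "dy": 0, "dz": 0, "wx": 0, "wy": 0, "wz": 0}])

```text
time_s: 31.8
eef_pos: [502.5, -224.0, 138.2]
ee_rot: [0.001, 0.024, 1.0, 0.0]
force: [-4.9, 2.6, 12.4]
grip_width: 0.238
grip_force: 62.6
```

The bar has contacted its seat at the expected height (TCP 138.3 = 95 + 43.3). I release and retreat.

step_arm(increments=[{"dx": 0, "dy": 0, "dz": -0.04, "wx": 0, "wy": 0, "wz": 0}, {"dx": 0, "dy": 0, "dz": 0, "wx": 0, "wy": 0, "wz": 0}, {"dx": 0, "dy": 0, "dz": 0, "wx": 0, "wy": 0, "wz": 0}, {"dx": 0, "dy": 0, "dz": 0, "wx": 0, "wy": 0, "wz": 0}, {"dx": 0, "dy": 0, "dz": 0, "wx": 0, "wy": 0, "wz": 0}], fingers=50)

```text
time_s: 32.3
eef_pos: [502.4, -223.9, 137.7]
ee_rot: [0.0, 0.024, 1.0, 0.001]
force: [-0.2, -0.9, -0.3]
grip_width: 0.583
grip_force: 0.0
```

step_arm(increments=[{"dx": 0, "dy": 0, "dz": -0.3, "wx": 0, "wy": 0, "wz": 0}, {"dx": 0, "dy": 0, "dz": -0.7, "wx": 0, "wy": 0, "wz": 0}, {"dx": 0, "dy": 0, "dz": -1, "wx": 0, "wy": 0, "wz": 0}, {"dx": 0, "dy": 0, "dz": -1, "wx": 0, "wy": 0, "wz": 0}, {"dx": 0, "dy": 0, "dz": -1, "wx": 0, "wy": 0, "wz": 0}])

```text
time_s: 32.8
eef_pos: [502.3, -224.0, 239.4]
ee_rot: [0.0, 0.024, 1.0, 0.001]
force: [0.1, 0.1, -0.8]
grip_width: 0.588
grip_force: 0.0
```

step_arm(increments=[{"dx": 0, "dy": 0, "dz": -0.6, "wx": 0, "wy": 0, "wz": 0}, {"dx": 0, "dy": 0, "dz": 0, "wx": 0, "wy": 0, "wz": 0}])

```text
time_s: 33.0
eef_pos: [502.9, -224.4, 255.3]
ee_rot: [0.002, 0.024, 1.0, -0.001]
force: [-0.6, -0.3, -0.6]
grip_width: 0.585
grip_force: 0.0
```

```bash
python3 - <<'E'
from h import *
np.set_printoptions(suppress=True,precision=1)
c,W,p,R=wrist(); a=c["frame"]; s=eyes.capture("scene")
m=eyes.cut_out("scene","bar"); print(fit([s],[m[0]["mask"]],"bar",(503,-224,-.05),zb=95),m[0]["p"])
m=eyes.cut_out("scene","sharps_box"); print(fit([s],[m[0]["mask"]],"sharps_box",(503,-224,-.05)))
m=eyes.cut_out("scene","scoop"); print(fit([s],[m[0]["mask"]],"scoop",(430,-18,1.53)))
for l in "alcohol tape syringe0 swab_box kidney_cup jar phial".split(): print(l,[(round(d["p"],2),world(s,d["point"])) for d in eyes.landmark_of("scene",l)[:2]])
cv2.imwrite("pics/end.png",np.hstack([cv2.resize(s["frame"][180:340,100:290],(400,337)),cv2.resize(a[:337],(400,337))]))
E
```

```text
(array([ 505.9, -223.6,   -0.1]), np.float64(0.146212947478126)) 0.84
(array([ 502.6, -224.6,   -0.1]), np.float64(0.32305660623451155))
(array([431.9, -14.6,   1.5]), np.float64(0.05047272192178936))
alcohol [(0.8, array([514.9, 447.7,   5. ])), (0.44, array([435.9,  38.8,   3.2]))]
tape [(0.9, array([ 613.8, -432.3,   -1.1])), (0.5, array([ 478.2, -169.7,   12.3]))]
syringe0 [(0.72, array([745.6, 145.8,  -2.2])), (0.72, array([641.5, 435.2,   5. ]))]
swab_box [(0.67, array([772.2, -53.6,   4.5])), (0.53, array([557.5,  36.3,   1.7]))]
kidney_cup [(0.67, array([642.4, 434.4,   3.4])), (0.31, array([436.2, -18.2,   1.9]))]
jar [(0.6, array([ 509.8, -427.8,    2.9]))]
phial [(0.48, array([555.8,  39.1,   3. ])), (0.36, array([435.1,  35.6,   4.6]))]
```

View pics/end.png

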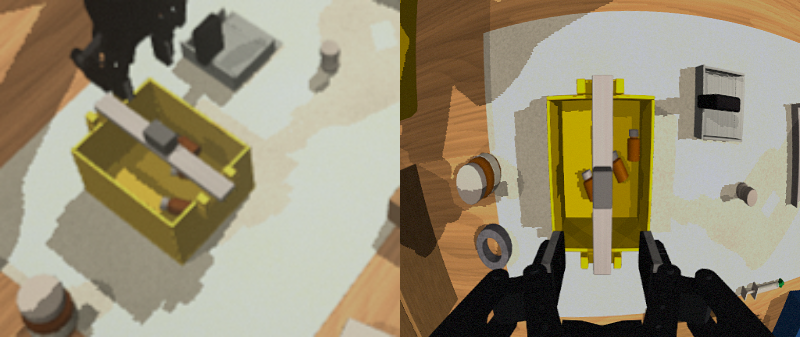

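The bar lies between all four cheeks and overhangs each lug about equally (rows 75 to 80 at one end, 268 to 274 at the other). The vials are inside the box, the scoop is flat, and the other things haven't moved.

```bash
python3 -c "
from rig import finish_job; print(finish_job())"
```

```text
the job is handed in; nothing more can be done
None
```

The job is done and handed in: all three vials are in the sharps box, the scoop is flat on the table, and the bar is seated centred in the notched lugs, at about 33 s with the other items where they were.

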